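Break down the jammed nests of cast cups and sort them by size

ROBOT

A 6-joint arm with a two-finger parallel gripper is mounted at the origin on the work surface. World frame = base frame: x ahead of the robot, y to its left, z up, the work surface at z = 0. Lengths are in m, angles in rad, forces in N, time in s.
With the tool pointing down it reaches from about 0.375 to 0.825 m from the base axis. Payload 5.5 kg.
Tool frame: the origin (TCP) lies midway between the tips of the shut fingers; the grasp point (between the pads) lies 19 mm behind it; x points along the fingers, y is the direction in which the jaws open and shut, and the axes are right-handed (so a half turn about x gives the same grasp; the last joint's range is limited). The gripper opens to 85 mm and grips with 20 to 120 N. Pads are 22 mm wide; open, the fingers measure 114 mm over their backs; the gripper's body (76 mm by 85 mm) begins 54 mm behind the grasp point. The pads swing forward as they close: fully open they stand 13 mm farther back than shut.
Start: joints at [-1.228, 0.314, -0.047, 1.21, 0, 1.571], TCP at [0.202, -0.565, 0.231] pointing down, gripper open.
Joint ranges: [-2.67, 2.67], [-0.69, 1.73], [-1.03, 1.25], [-2.08, 2.16], [-1.42, 1.45], [-3.14, 3.14]. Speed limits (rad/s): [2.39, 2.39, 3.01, 3.14, 3.14, 3.14].

INTERFACE

Orientations are given as a unit quaternion [w, x, y, z].
In Python, from workcell import manip, camera, camera_info gives the robot as it stands. The module is installed in compiled form; this text tells all that it offers.
- The arm moves only by the tool move_arm, never from a script. Its argument "targets" is one flat list of numbers, 6 for each row, row after row: the shift along the world's x, y, z in cm, then the turn, a rotation vector about the world's x, y, z in rad. A call has exactly 5 rows; each row shifts and turns the pose as measured when the row begins; what a row does not reach is not made up. A row lasts 1/12 s, in which the tool goes at most 41.7 mm and 7.16 degrees, less where a joint would pass 70% of its speed; a pose out of reach is approached as far as the arm can. A call is refused whole if a number of a shift passes 4.17 or a number of a turn 0.125, either way. A call with a gripper value outside its range is refused whole. "jaw" is the closure, from -1 (fully open) to 1 (shut), so that 0 is half open, set as the call begins (left out, the last holds). The fingers move at their own pace and stop on an object; "squeeze" is the grip in N (left out, the last holds). Time passes only in rows, so rows that do not move let the fingers close, or fill a call up. It gives the time, the measured TCP pose, the force and the opening at its end, in the units of the state.
- manip.state(): the state, without advancing time (a new reading comes with each control period).
- camera(name): name is "scene" or "top" or "wrist"; returns (picture, depth): 400x640x3 uint8, red, green, blue; 400x640 float32, m along the optical axis (not along the pixel's ray), 0 where there is no reading.
- camera_info(name): a dict with "fx", "fy", "cx", "cy" (pixels), "rvec" (rotation vector, rad) and "tvec" (3), from world to camera coordinates, as OpenCV has them. Camera axes: x right, y down, z forward; pixel columns grow to the right and rows downward; lengths in m; the calibration is good to about 2 mm. A picture is of the moment at which its call begins: read the wrist's pose just before it. camera_info takes no time and is no camera call; for the wrist camera it gives the pose at the moment of the call.
- manip.sign_off(): hands the job in, once; it reports no verdict.
The state is a dict: "time_s": time; "joint_pos": joint angles; "qd": joint speeds; "joint_efforts": joint torques, N m; "tcp_pos": TCP position; "eef_rot": TCP orientation; "contact_force": force on the tool from outside, world axes, zero at the start; "ft_torque": the same for the moment, N m; "width": opening from 0.0 (shut) to 1.0 (fully open).
Only numpy, scipy, OpenCV 4.12 (cv2) and the standard library are available. Lean on these libraries where they do the work, as an engineer would, in place of code of your own. Each camera call takes 0.05 s, during which the arm holds its last target. There are 200 camera calls.

TASK

Push the sprung stud of the holding jig in and give it a quarter turn clockwise until it locks, so that its bar holds the two large cups down; pull the jammed smaller cups out of them and, once every one is out, push and turn the stud back to its unlocked place. Sort all cups, the loose ones on the bench too, each standing upright by itself on the floor of a tray: large cups in the widest tray, middle-sized ones in the middle tray, small ones in the narrowest. Leave the other things on the bench alone.

Things in the scene. Friction and masses are not known exactly. Their poses are not given: they have to be found in the camera images.
- L1: large square cast cup, open top, 68 x 68 mm, 60 tall, inside 60 x 60 and 32 deep; an ear 12 long, 40 wide, 5 thick, flush with the rim, on its +x and -x sides; +y and -y sides plain (grip there). Origin: centre of underside, z up, x/y square to its sides. Starts in the jig's pocket 1, ears along the jig's x.
- L2: large square cast cup, open top, 68 x 68 mm, 60 tall, inside 60 x 60 and 32 deep; an ear 12 long, 40 wide, 5 thick, flush with the rim, on its +x and -x sides; +y and -y sides plain (grip there). Origin: centre of underside, z up, x/y square to its sides. Starts in the jig's pocket 2, ears along the jig's x.
- M1: middle-sized square cast cup, open top, 54 x 54 mm, 56 tall, inside 46 x 46 and 30 deep; a rubber bump 3.6 high mid-side on each side, 22 above the underside. Origin: centre of underside, z up, x/y square to its sides. Starts jammed in L1, square to it, on its inner floor, top 24 mm out; takes about 10 N; lifts L1 along unless that is held; free after 15 mm of lift.
- M2: middle-sized square cast cup, open top, 54 x 54 mm, 56 tall, inside 46 x 46 and 30 deep; a rubber bump 3.6 high mid-side on each side, 22 above the underside. Origin: centre of underside, z up, x/y square to its sides. Starts jammed in L2, square to it, on its inner floor, top 24 mm out; takes about 10 N; lifts L2 along unless that is held; free after 15 mm of lift.
- M3: middle-sized square cast cup, open top, 54 x 54 mm, 56 tall, inside 46 x 46 and 30 deep; a rubber bump 3.6 high mid-side on each side, 22 above the underside. Origin: centre of underside, z up, x/y square to its sides. Starts standing free on the bench, at any yaw. May be absent.
- S1: small square cast cup, open top, 40 x 40 mm, 52 tall, inside 32 x 32; a rubber bump 3.3 high mid-side on each side, 20 above the underside. Origin: centre of underside, z up, x/y square to its sides. Starts jammed (about 4 N) in M1, square to it, on its inner floor, top 22 mm sticking out. May be absent.
- S2: small square cast cup, open top, 40 x 40 mm, 52 tall, inside 32 x 32; a rubber bump 3.3 high mid-side on each side, 20 above the underside. Origin: centre of underside, z up, x/y square to its sides. Starts jammed (about 4 N) in M2, square to it, on its inner floor, top 22 mm sticking out. May be absent.
- S3: small square cast cup, open top, 40 x 40 mm, 52 tall, inside 32 x 32; a rubber bump 3.3 high mid-side on each side, 20 above the underside. Origin: centre of underside, z up, x/y square to its sides. Starts standing free on the bench, at any yaw. May be absent.
- tray_wide: fixed low grey tray, the widest of the three: 220 x 96 mm outside (88 wide inside), walls 4 thick and 14 tall, floor 4 thick; long side along its x. Origin: centre of its underside; for large cups.
- tray_mid: fixed low grey tray, the middle one of the three: 220 x 82 mm outside (74 wide inside), walls 4 thick and 14 tall, floor 4 thick; long side along its x. Origin: centre of its underside; for middle-sized cups.
- tray_narrow: fixed low grey tray, the narrowest of the three: 220 x 68 mm outside (60 wide inside), walls 4 thick and 14 tall, floor 4 thick; long side along its x. Origin: centre of its underside; for small cups.
- jig: fixed grey holding jig, base plate 268 x 100 x 12 mm. Two square pockets along its x hold one large cup each, centred 80 mm either side of its middle (pocket 1 at -x, 2 at +x), 72 x 72 inside, floor 12 above the bench, walls 8 thick up to 34 above it. The keeper stands in its middle. Origin: centre of its underside.
- keeper (a joint): turn (rad) of the steel keeper bar (90 x 22 x 7 mm, underside 74 above the bench) on the upright axis mid-jig; the stud turns with it. 0 = unlocked, along the jig's y, clear of the cups; turns clockwise from above to its stop at 1.45 = locked, along the jig's x, its ends 2 mm over an ear of each large cup. A notch (0.07 rad of play) holds it at either end unless the stud is pushed in.
- stud (a joint): how far (m) the sprung stud is pushed down, 0 to 0.008; about 4.5 N to start, 8.5 N at the bottom. It turns only while pushed in by more than about 6 mm; let go at either end of its turn it springs back up and is locked there.
- stud_grip (a point): middle of the stud's black bar handle, 52 long, 14 thick, 26 tall (its top is 13 above this point and, when up, 121 above the bench). Grip it from above across its 14 mm; point x is across the handle, y along it, z up.
- jig_pocket1 (a point): centre of the floor of the jig's pocket 1; axes as the jig.
- jig_pocket2 (a point): centre of the floor of the jig's pocket 2; axes as the jig.
- wrench: a bystander: a steel spanner lying on the bench, about 200 mm long; leave it alone. Origin: under its middle.
- tape: a bystander: a roll of tape lying flat, 72 mm across, 24 high; leave it alone. Origin: under its middle.
- cleaner: a bystander: a white can, 56 mm across, 100 tall; leave it alone. Origin: under its middle.
Things that resemble listed ones, but are neither listed nor needed, are in the scene too. What is shaped like the L1 but pink or red is not meant.

How it is judged:
On the way, in this order (a step that is already met when the one before it is completed fails the run):
1. the stud is locked (turned past 1.35 rad and sprung back up) with both nests still whole in their pockets (horizontal distance between M1 and L1 below 0.02 m and horizontal distance between M2 and L2 below 0.02 m and z of M1 in the frame of L1 below 0.04 m and z of M2 in the frame of L2 below 0.04 m and horizontal distance between S1 and M1 below 0.02 m and horizontal distance between S2 and M2 below 0.02 m and horizontal distance between L1 and jig_pocket1 below 0.01 m and horizontal distance between L2 and jig_pocket2 below 0.01 m and height (world z) of each of L1, L2 below 0.02 m and value of joint keeper above 1.35 rad and value of joint stud below 0.002 m), for 0.2 s.
2. with the stud still locked and the large cups in their pockets, all smaller cups have been pulled out of the large ones and out of each other (horizontal distance between each of M1, S1 and L1 above 0.065 m and horizontal distance between each of M2, S2 and L2 above 0.065 m and horizontal distance between S1 and M1 above 0.04 m and horizontal distance between S2 and M2 above 0.04 m and horizontal distance between L1 and jig_pocket1 below 0.01 m and horizontal distance between L2 and jig_pocket2 below 0.01 m and value of joint keeper above 1.35 rad and value of joint stud below 0.002 m), for 0.2 s.
3. the stud is turned back to unlocked and sprung up (value of joint keeper below 0.1 rad and value of joint stud below 0.002 m), for 0.2 s.
At the end, for the whole second after the job is handed in: stud unlocked (within 0.1 rad of 0) and up; every cup upright (within 0.08 rad) and still on the floor of its own tray (origin 0 to 8 mm above the tray's, within 90 mm along it and 16 mm across): large in the widest, middle-sized in the middle one, small in the narrowest (all of step 3 and x of L1 in the frame of tray_wide between -0.09 and 0.09 m and y of L1 in the frame of tray_wide between -0.016 and 0.016 m and z of L1 in the frame of tray_wide between 0 and 0.008 m and angle between each of L1, L2, M1, M2, M3, S1, S2, S3's own z axis and vertical below 0.08 rad and linear speed of each of L1, L2, M1, M2, M3, S1, S2, S3 below 0.02 m/s and x of L2 in the frame of tray_wide between -0.09 and 0.09 m and y of L2 in the frame of tray_wide between -0.016 and 0.016 m and z of L2 in the frame of tray_wide between 0 and 0.008 m and x of M1 in the frame of tray_mid between -0.09 and 0.09 m and y of M1 in the frame of tray_mid between -0.016 and 0.016 m and z of M1 in the frame of tray_mid between 0 and 0.008 m and x of M2 in the frame of tray_mid between -0.09 and 0.09 m and y of M2 in the frame of tray_mid between -0.016 and 0.016 m and z of M2 in the frame of tray_mid between 0 and 0.008 m and x of M3 in the frame of tray_mid between -0.09 and 0.09 m and y of M3 in the frame of tray_mid between -0.016 and 0.016 m and z of M3 in the frame of tray_mid between 0 and 0.008 m and x of S1 in the frame of tray_narrow between -0.09 and 0.09 m and y of S1 in the frame of tray_narrow between -0.016 and 0.016 m and z of S1 in the frame of tray_narrow between 0 and 0.008 m and x of S2 in the frame of tray_narrow between -0.09 and 0.09 m and y of S2 in the frame of tray_narrow between -0.016 and 0.016 m and z of S2 in the frame of tray_narrow between 0 and 0.008 m and x of S3 in the frame of tray_narrow between -0.09 and 0.09 m and y of S3 in the frame of tray_narrow between -0.016 and 0.016 m and z of S3 in the frame of tray_narrow between 0 and 0.008 m); the robot touches nothing.
It fails at once if the wrench is moved by more than 5 cm (distance of wrench from where it was at the start of the episode above 0.05 m).
It fails at once if the tape is moved by more than 5 cm (distance of tape from where it was at the start of the episode above 0.05 m).
It fails at once if the cleaner is moved by more than 5 cm (distance of cleaner from where it was at the start of the episode above 0.05 m).
Of S1, S2, M3, S3 only 2 to 4 are there at a start; the rules pass over those that are not, and their reading is None.
At some moment in a run one of M3, S3 may be knocked a few centimetres aside while the robot is not near it.
It also fails if it takes over 210 s, if anything falls off the work surface, if the arm or the gripper's body presses on something with over 40 N, if the wrist force passes 120 N, or if a joint passes its speed limit or range.

## Working session

There is one attempt and no reset: what is moved stays moved. The work goes in short steps, Python scripts to look and compute and a tool call to move; the robot and the scene stay as the last step left them, time stands still between calls to the robot, and variables do not carry over. Pictures are saved under pics/ and viewed, about 12 in all and at most 16, crops included, and the job is handed in when it is done.

Besides the shell and the picture viewer there is one more tool, called as name(argument=value, ...) on one line, values as JSON. move_arm: Moves the arm, as the interface text tells. Its arguments: {"type":"object","properties":{"targets":{"type":"array"},"jaw":{"type":"number"},"squeeze":{"type":"number"}},"required":["targets"]}

```bash
mkdir -p pics
cat > h.py <<'E'
import numpy as np, cv2
from workcell import manip, camera, camera_info
def snap(name,fn=None):
    i=camera_info(name); im,d=camera(name)
    if fn: cv2.imwrite('pics/'+fn,im[:,:,::-1])
    return im,d,i
def pts(d,i):
    R=cv2.Rodrigues(np.array(i['rvec'],float))[0]; t=np.array(i['tvec'],float).ravel()
    v,u=np.mgrid[:d.shape[0],:d.shape[1]]
    c=np.stack([(u-i['cx'])/i['fx']*d,(v-i['cy'])/i['fy']*d,d],-1)
    return (c-t)@R   # R^T(c-t)
E
python3 - <<'E'
from h import *
for n in('top','scene'):
    im,d,i=snap(n,n+'0.png'); np.savez(n+'0.npz',im=im,d=d,P=pts(d,i)); print(n,i)
s=manip.state();print({k:np.round(v,3) for k,v in s.items()})
E
```

```text
top {'fx': 394.9276595566975, 'fy': 394.9276595566975, 'cx': 323.2430186507084, 'cy': 196.709872347358, 'rvec': array([ 2.18316839, -2.18382498,  0.09469183]), 'tvec': array([-0.06582809,  0.49302308,  1.35199401])}
scene {'fx': 451.38086006985003, 'fy': 451.38086006985003, 'cx': 318.1297440560834, 'cy': 197.9474304654018, 'rvec': array([ 1.55441527,  2.03961003, -0.80072665]), 'tvec': array([ 0.195488  , -0.2613561 ,  1.66615604])}
{'time_s': np.float64(0.1), 'joint_pos': array([-1.228,  0.314, -0.048,  1.21 , -0.   ,  1.571]), 'qd': array([-0.001, -0.002,  0.002, -0.001,  0.002,  0.001]), 'joint_efforts': array([ 0.0000e+00, -5.4077e+01,  3.4054e+01,  1.1000e-02, -0.0000e+00,
        0.0000e+00]), 'tcp_pos': array([ 0.202, -0.565,  0.231]), 'eef_rot': array([-0.12 , -0.697, -0.121,  0.697]), 'contact_force': array([-1.043, -1.279, -0.428]), 'ft_torque': array([-0.012, -0.004, -0.004]), 'width': np.float64(1.002)}
```

View pics/top0.png

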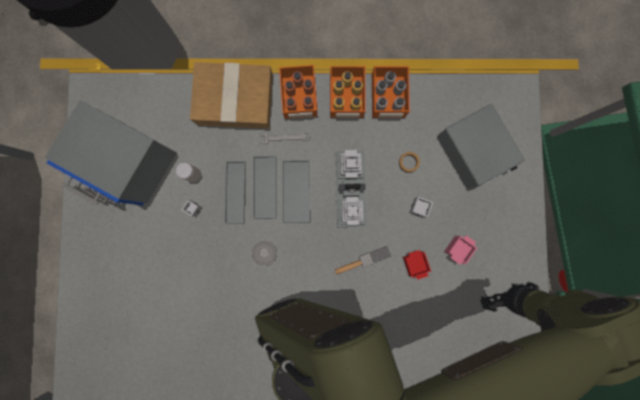

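View pics/scene0.png

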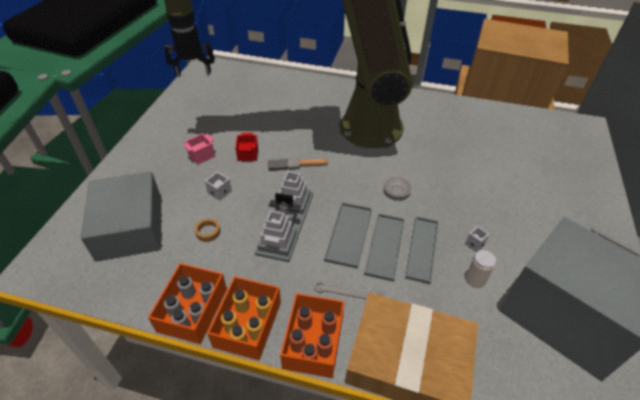

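The top view shows the jig at (351,187) with both nests, trays at (235,192), (264,187) and (296,191), and loose cups at (421,207) and (191,208), the second near the cleaner at (185,172). The red and pink decoys are at (417,264) and (461,249).

Run:
```python
from h import *
f=np.load('top0.npz');P=f['P'];d=f['d'];im=f['im']
z=P[...,2]
print('bench z', np.percentile(z[150:250,370:395],[5,50,95]))
from scipy import ndimage as nd
m=((z>0.0075)&(d>0)).astype(np.uint8); m[:120]=0;m[280:]=0
n,l,st,c=cv2.connectedComponentsWithStats(m)
for k in range(1,n):
    if st[k,4]<30: continue
    q=P[l==k]
    hi=q[:,2].max()
    r=cv2.minAreaRect((q[:,:2]*1000).astype(np.float32))
    print(st[k],'zmax %.3f'%hi,np.round(np.percentile(q[:,2],[10,50,90]),3),np.round(r[0],0),np.round(r[1],0),round(r[2],1))
# jig detail
cv2.imwrite('pics/jig0.png',cv2.resize(im[140:235,220:440],None,fx=3.6,fy=3.6,interpolation=cv2.INTER_CUBIC)[:,:,::-1])
np.set_printoptions(linewidth=250)
print((z[140:232:2,334:370:2]*1000).astype(int))
```

```text
bench z [-0.00552918 -0.00054612  0.00471972]
[  45  120  132   87 7777] zmax 0.211 [0.089 0.198 0.202] [587. 638.] [267. 295.] 61.5
[192 120  78   9 496] zmax 0.087 [0.016 0.052 0.08 ] [746. 254.] [ 23. 261.] 1.8
[ 437  120   88   69 3921] zmax 0.118 [0.065 0.108 0.112] [ 656. -601.] [230. 184.] 28.0
[635 120   5  20  54] zmax 0.024 [0.009 0.014 0.019] [  734. -1187.] [70. 13.] 6.9
[ 336  150   30   78 2133] zmax 0.126 [0.011 0.068 0.109] [ 522. -161.] [270. 100.] 1.3
[399 151  21  21 193] zmax 0.031 [0.014 0.022 0.026] [ 617. -368.] [69. 71.] 44.8
[255 155  23  63 174] zmax 0.020 [0.009 0.013 0.016] [532. 134.] [ 73. 219.] 89.8
[253 156  11  56  91] zmax 0.019 [0.008 0.012 0.017] [541. 165.] [ 35. 194.] 89.5
[224 161  22  45 131] zmax 0.020 [0.008 0.012 0.016] [543. 244.] [ 69. 157.] 88.4
[282 160  28  63 258] zmax 0.023 [0.009 0.013 0.017] [515.  31.] [218.  95.] 0.3
[176 163  25  19 354] zmax 0.107 [0.031 0.096 0.102] [574. 390.] [53. 54.] 8.6
[233 187  12  37  78] zmax 0.019 [0.009 0.013 0.017] [461. 211.] [ 36. 127.] 73.6
[410 196  23  21 321] zmax 0.062 [0.022 0.028 0.056] [ 4
[... 3263 characters left out ...]
 99  96  72  32  -2  -2]
 [  4   1  15  34  51  52  95 117  87  91  89  91  98  93  70  30   1  -5]
 [  2   4  12  34  55  43  96 116 111 117 112 106 101  94  69  39   5  -2]
 [ -3  -1   8  31  46  39  97  91  95  95  99  96  92  92  72  33  -3   3]
 [ -2   2   8  30  41  70  74  68  72  71  73  75  72  68  75  29   0   1]
 [  0  -4  12  34  39  35  33  72  77  75  72  74  72  33  31  30  -3   4]
 [  1  -4   9  35  19  15  13  76  74  69  69  70  70  12  10  15  -2  -4]
 [  0  -3  10  16  10  10  10   6  14  10  12  10   5  15  11  11   2   0]
 [  3   4   0  -1   1   0  -3  -4   0  -6  -3   3  -2  -4   0   0   3   0]
 [  2   2  -4  -1   0  -5   4   0   0   2   4   3  -2   1  -3  -3  -1  -2]]
```

View pics/jig0.png

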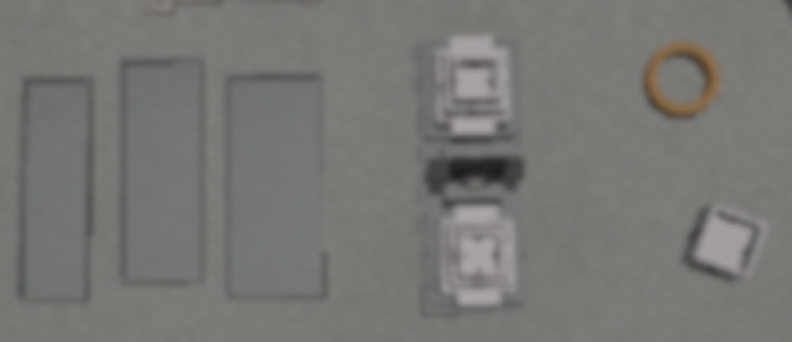

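move_arm(targets=[2.1,2.7,0.5,0,0,0.082,2.1,2.7,0.5,0,0,0.082,2.1,2.7,0.5,0,0,0.082,2.1,2.7,0.5,0,0,0.082,2.1,2.7,0.5,0,0,0.082], jaw=0, squeeze=60)

```text
time_s: 0.52
tcp_pos: [0.304, -0.4279, 0.2514]
eef_rot: [-0.259, -0.655, -0.264, 0.658]
contact_force: [0.9, 0.4, -0.0]
width: 0.497
```

move_arm(targets=[2.1,2.7,0.5,0,0,0.082,2.1,2.7,0.5,0,0,0.082,2.1,2.7,0.5,0,0,0.082,2.1,2.7,0.5,0,0,0.082,2.1,2.7,0.5,0,0,0.082])

```text
time_s: 0.93
tcp_pos: [0.4114, -0.2847, 0.276]
eef_rot: [-0.393, -0.584, -0.399, 0.588]
contact_force: [-0.1, -0.9, -0.0]
width: 0.496
```

move_arm(targets=[2.1,2.7,0.5,0,0,0.082,2.1,2.7,0.5,0,0,0.082,2.1,2.7,0.5,0,0,0.082,2.1,2.7,0.5,0,0,0.082,0,0,0,0,0,0])

```text
time_s: 1.35
tcp_pos: [0.5007, -0.1656, 0.2964]
eef_rot: [-0.49, -0.505, -0.496, 0.509]
contact_force: [-0.4, 0.0, -0.2]
width: 0.501
```

```bash
cat >> h.py <<'E'
def pose():
    s=manip.state(); w,x,y,z=s['eef_rot']
    from scipy.spatial.transform import Rotation as Ro
    R=Ro.from_quat([x,y,z,w]).as_matrix()
    print('t',round(float(s['time_s']),2),'tcp',np.round(s['tcp_pos'],4),'jawang',round(float(np.arctan2(R[1,1],R[0,1])),4),'down',np.round(R[:,0],3),'w',round(float(s['width']),3),'q',np.round(s['joint_pos'],2),'F',np.round(s['contact_force'],1),'T',np.round(s['ft_torque'],2))
    return s
def rects(P,mask,minpix=60):
    n,l,st,c=cv2.connectedComponentsWithStats(mask.astype(np.uint8))
    for k in range(1,n):
        if st[k,4]<minpix: continue
        q=P[l==k]; r=cv2.minAreaRect((q[:,:2]*1000).astype(np.float32))
        print(st[k],'z',np.round(np.median(q[:,2]),3),'c',np.round(r[0],1),'size',np.round(r[1],0),'ang',round(r[2],1))
E
python3 - <<'E'
from h import *
pose()
im,d,i=snap('wrist','w1.png'); P=pts(d,i); np.savez('w1.npz',im=im,P=P,d=d)
z=P[...,2]
for a,b in((.112,.13),(.09,.102),(.066,.079)):
    print(a,b); rects(P,(z>a)&(z<b)&(d>0),300)
E
```

```text
t 1.35 tcp [ 0.5007 -0.1656  0.2964] jawang -0.0293 down [-0.01   0.002 -1.   ] w 0.501 q [-0.32  0.17 -0.09  1.33 -0.    1.28] F [-0.4  0.  -0.2] T [-0.02 -0.01  0.  ]
0.112 0.13
[333 154  15  47 575] z 0.12 c [ 521.6 -159.6] size [14. 51.] ang 1.3
[393 156  39  38 606] z 0.117 c [ 601.6 -158.5] size [40. 41.] ang 1.4
[249 163  40  37 556] z 0.117 c [ 441.7 -162.2] size [40. 41.] ang 1.5
0.09 0.102
[383 147  49  48 538] z 0.095 c [ 601.4 -158.6] size [54. 55.] ang 1.2
[247 154  50  47 435] z 0.095 c [ 441.6 -162. ] size [54. 54.] ang 1.3
0.066 0.079
[564   0  76  66 931] z 0.074 c [808.9 -30.1] size [ 52. 107.] ang 55.8
[592  21  25  24 428] z 0.068 c [821.4 -12.3] size [25. 23.] ang 29.4
[ 536  103  104  101 1571] z 0.074 c [ 843.5 -149.2] size [132. 120.] ang 0.0
[620 119  20  21 306] z 0.068 c [ 877.1 -119.7] size [22. 24.] ang 17.8
[571 121  22  20 315] z 0.068 c [ 819.  -119.1] size [24. 24.] ang 18.0
[365 139  66  57 863] z 0.071 c [ 586.7 -144.4] size [95. 54.] ang 47.2
[246 146  67  54 739] z 0.071 c [ 455.9 -149.6] size [57. 94.] ang 40.6
[238 159  13  33 312] z 0.071 c [ 402.1 -162.5] size [13. 41.] ang 1.4
[ 518  221  122   85 1987] z 0.073 c [ 858.8 -299.1] size [162. 122.] ang 0.2
```

View pics/w1.png

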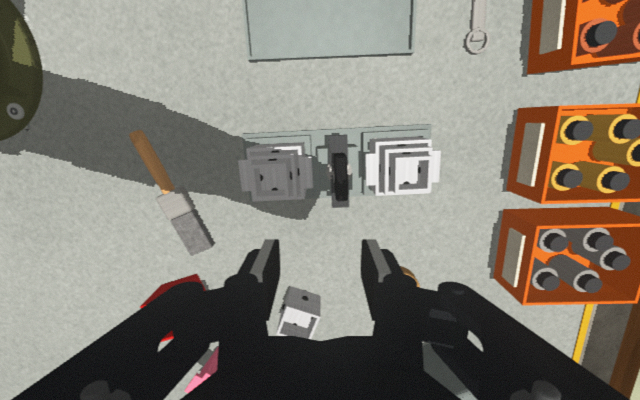

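The wrist view shows both nests, with S present in each, and the handle at (339,177). The handle is at (0.5216, -0.1598) with a yaw of 0.024. Next I go down on the handle, close, push in and turn.

move_arm(targets=[2.1,0.6,0,0,-0.01,0.053,0,0,-4.1,0,0,0,0,0,-4.1,0,0,0,0,0,-4.1,0,0,0,0,0,-4.1,0,0,0])

```text
time_s: 1.82
tcp_pos: [0.5264, -0.1653, 0.1367]
eef_rot: [0.511, 0.497, 0.498, -0.493]
contact_force: [2.0, -0.3, -0.7]
width: 0.505
```

```bash
python3 -c "
from h import *
pose()"
```

```text
t 1.82 tcp [ 0.5264 -0.1653  0.1367] jawang 0.0187 down [ 0.017 -0.008 -1.   ] w 0.505 q [-0.3   0.26 -0.34  0.95 -0.    1.25] F [ 2.  -0.3 -0.7] T [-0.01  0.02 -0.02]
```

move_arm(targets=[-0.4,0.5,0,0.008,0.017,0,0,0,-2.3,0,0,0,0,0,-2,0,0,0,0,0,0,0,0,0,0,0,0,0,0,0])

```text
time_s: 2.23
tcp_pos: [0.5118, -0.1612, 0.0867]
eef_rot: [0.496, 0.494, 0.509, -0.501]
contact_force: [0.3, 0.6, 1.2]
width: 0.501
```

```bash
python3 -c "
from h import *
pose()"
```

```text
t 2.23 tcp [ 0.5118 -0.1612  0.0867] jawang 0.0099 down [-0.021  0.005 -1.   ] w 0.501 q [-0.3   0.32 -0.39  0.88 -0.    1.26] F [0.3 0.6 1.2] T [ 0.01 -0.06  0.  ]
```

move_arm(targets=[0.6,0.1,0.1,-0.005,-0.021,0.014,0,0,0,0,0,0,0,0,0,0,0,0,0,0,0,0,0,0,0,0,0,0,0,0])

```text
time_s: 2.65
tcp_pos: [0.5227, -0.1624, 0.0962]
eef_rot: [0.51, 0.496, 0.502, -0.492]
contact_force: [0.1, -0.5, -0.6]
width: 0.501
```

```bash
python3 -c "
from h import *
pose()"
```

```text
t 2.65 tcp [ 0.5227 -0.1624  0.0962] jawang 0.0234 down [ 0.011 -0.003 -1.   ] w 0.501 q [-0.3   0.3  -0.39  0.87  0.    1.25] F [ 0.1 -0.5 -0.6] T [-0.    0.05  0.02]
```

move_arm(targets=[0,0.15,-0.6,0.002,0.007,0,0,0,0,0,0,0,0,0,0,0,0,0,0,0,0,0,0,0,0,0,0,0,0,0])

```text
time_s: 3.07
tcp_pos: [0.5236, -0.1607, 0.0907]
eef_rot: [0.508, 0.495, 0.504, -0.493]
contact_force: [0.6, -0.2, -0.7]
width: 0.497
```

move_arm(targets=[0,0,0,0,0,0,0,0,0,0,0,0,0,0,0,0,0,0,0,0,0,0,0,0,0,0,0,0,0,0], jaw=1)

```text
time_s: 3.48
tcp_pos: [0.5222, -0.1607, 0.0907]
eef_rot: [0.507, 0.494, 0.505, -0.494]
contact_force: [-0.8, 0.7, 0.9]
width: 0.152
```

```bash
python3 -c "
from h import *
pose()"
```

```text
t 3.48 tcp [ 0.5222 -0.1607  0.0907] jawang 0.0233 down [ 0.003 -0.002 -1.   ] w 0.152 q [-0.3   0.31 -0.39  0.87 -0.    1.25] F [-0.8  0.7  0.9] T [ 0.08  0.34 -0.06]
```

move_arm(targets=[0,0,-0.4,0,0,0,0,0,-0.4,0,0,0,0,0,-0.3,0,0,0,0,0,-0.2,0,0,0,0,0,-0.1,0,0,0])

```text
time_s: 3.9
tcp_pos: [0.5224, -0.1607, 0.0827]
eef_rot: [0.508, 0.495, 0.504, -0.493]
contact_force: [-3.3, 0.6, 8.7]
width: 0.151
```

move_arm(targets=[0,0,-0.1,0,0,-0.11,0,0,-0.1,0,0,-0.11,0,0,-0.1,0,0,-0.11,0,0,-0.1,0,0,-0.11,0,0,-0.1,0,0,-0.11])

```text
time_s: 4.32
tcp_pos: [0.5226, -0.1608, 0.0825]
eef_rot: [0.349, 0.618, 0.343, -0.616]
contact_force: [-4.2, 1.0, 12.2]
width: 0.151
```

```bash
python3 -c "
from h import *
pose()"
```

```text
t 4.32 tcp [ 0.5226 -0.1608  0.0825] jawang -0.549 down [ 0.006 -0.006 -1.   ] w 0.151 q [-0.3   0.31 -0.4   0.84 -0.    1.82] F [-4.2  1.  12.2] T [0.33 1.27 0.04]
```

move_arm(targets=[0,0,-0.1,0,0,-0.11,0,0,-0.1,0,0,-0.11,0,0,-0.1,0,0,-0.11,0,0,-0.1,0,0,-0.11,0,0,-0.1,0,0,-0.11])

```text
time_s: 4.73
tcp_pos: [0.5227, -0.161, 0.0825]
eef_rot: [0.159, 0.69, 0.152, -0.689]
contact_force: [-4.5, -0.6, 11.4]
width: 0.153
```

move_arm(targets=[0,0,-0.1,0,0,-0.11,0,0,-0.1,0,0,-0.11,0,0,-0.1,0,0,-0.06,0,0,-0.1,0,0,-0.03,0,0,-0.1,0,0,-0.01])

```text
time_s: 5.15
tcp_pos: [0.5227, -0.1611, 0.0826]
eef_rot: [0.041, 0.707, 0.033, -0.705]
contact_force: [-5.0, -0.1, 12.8]
width: 0.155
```

```bash
python3 -c "
from h import *
pose()"
```

```text
t 5.15 tcp [ 0.5227 -0.1611  0.0826] jawang -1.466 down [ 0.003 -0.011 -1.   ] w 0.155 q [-0.29  0.32 -0.4   0.85 -0.01  2.74] F [-5.  -0.1 12.8] T [0.43 1.37 0.97]
```

move_arm(targets=[0,0,0.4,0,0,0,0,0,0.4,0,0,0,0,0,0.1,0,0,0,0,0,0,0,0,0,0,0,0,0,0,0])

```text
time_s: 5.57
tcp_pos: [0.5226, -0.161, 0.0905]
eef_rot: [0.043, 0.707, 0.035, -0.705]
contact_force: [-1.7, -0.5, 3.3]
width: 0.155
```

move_arm(targets=[0,0,0,0,0,0,0,0,0,0,0,0,0,0,0,0,0,0,0,0,0,0,0,0,0,0,0,0,0,0], jaw=0)

```text
time_s: 5.98
tcp_pos: [0.5237, -0.1611, 0.091]
eef_rot: [0.042, 0.708, 0.034, -0.705]
contact_force: [-0.3, 0.7, -0.7]
width: 0.501
```

move_arm(targets=[0,0,2,0,0,0,0,0,4,0,0,0,0,0,4,0,0,0,0,0,4,0,0,0,0,0,2,0,0,0])

```text
time_s: 6.4
tcp_pos: [0.5168, -0.1589, 0.2501]
eef_rot: [-0.04, -0.703, -0.035, 0.709]
contact_force: [0.8, 0.4, 0.1]
width: 0.502
```

move_arm(targets=[0,0,0,0,0,0,0,0,0,0,0,0,0,0,0,0,0,0,0,0,0,0,0,0,0,0,0,0,0,0])

```text
time_s: 6.82
tcp_pos: [0.519, -0.1594, 0.2539]
eef_rot: [-0.04, -0.705, -0.034, 0.707]
contact_force: [-0.5, 0.0, -0.3]
width: 0.5
```

Run:
```python
from h import *
pose()
im,d,i=snap('wrist','w2.png'); P=pts(d,i); np.savez('w2.npz',im=im,P=P,d=d)
z=P[...,2]
for a,b in((.105,.13),(.09,.102),(.066,.087),(.04,.065)):
    print(a,b); rects(P,(z>a)&(z<b)&(d>0)&(P[...,0]<.7)&(P[...,0]>.3),250)
```

```text
t 6.82 tcp [ 0.519  -0.1594  0.2539] jawang -1.465 down [-0.001 -0.009 -1.   ] w 0.5 q [-0.29  0.2  -0.15  1.23 -0.01  2.74] F [-0.5  0.  -0.3] T [-0.04 -0.02 -0.03]
0.105 0.13
[305  77  48  50 866] z 0.117 c [ 601.9 -158.1] size [40. 40.] ang 1.2
[313 160  16  54 755] z 0.12 c [ 522.4 -159.7] size [51. 14.] ang 8.1
[294 239  41  42 850] z 0.116 c [ 442.1 -161.6] size [41. 40.] ang 1.2
0.09 0.102
[298  71  61  64 960] z 0.095 c [ 602.  -158.1] size [54. 54.] ang 1.2
[289 228  52  49 734] z 0.095 c [ 442.2 -161.4] size [55. 54.] ang 1.6
0.066 0.087
[ 285   55   78  217 3719] z 0.072 c [ 528.  -159.5] size [240.  68.] ang 1.2
0.04 0.065
[ 621   41   19  149 1443] z 0.046 c [ 622.6 -516.2] size [176.   5.] ang 28.5
[295 151  16  47 562] z 0.057 c [ 521.4 -139.2] size [53. 18.] ang 5.5
[330 154  16  46 561] z 0.057 c [ 522.9 -180.1] size [53. 17.] ang 6.0
[ 469  216   65   56 1147] z 0.052 c [ 456.7 -401.2] size [57. 54.] ang 68.6
[ 536  313   68   46 1178] z 0.055 c [ 333.5 -541.6] size [79. 52.] ang 72.0
```

move_arm(targets=[2,0,0,0,0,0.122,2,0,0,0,0,0.122,2,0,0,0,0,0.122,2,0,0,0,0,0.122,0.3,0,0,0,0,0.122], jaw=-0.4)

```text
time_s: 7.28
tcp_pos: [0.6002, -0.1585, 0.247]
eef_rot: [-0.255, -0.657, -0.251, 0.664]
contact_force: [0.3, -0.7, -0.9]
width: 0.702
```

move_arm(targets=[0,0,0,0,0,0.122,0,0,0,0,0,0.122,0,0,0,0,0,0.122,0,0,0,0,0,0.122,0,0,0,0,0,0.122])

```text
time_s: 7.7
tcp_pos: [0.5989, -0.1574, 0.2377]
eef_rot: [-0.443, -0.544, -0.443, 0.557]
contact_force: [-0.4, -0.4, -0.3]
width: 0.701
```

move_arm(targets=[0,0,0,0,0,0.122,0,0,0,0,0,0.122,0,0,0,0,0,0.122,0,0,0,0,0,0.122,0,0,0,0,0,0.122])

```text
time_s: 8.12
tcp_pos: [0.5954, -0.1565, 0.2296]
eef_rot: [0.59, 0.379, 0.593, -0.396]
contact_force: [-0.4, 0.7, -0.4]
width: 0.702
```

move_arm(targets=[0,0,0,0,0,0.122,0,0,0,0,0,0.122,0,0,0,0,0,0.122,0,0,0,0,0,0.122,0,0,0,0,0,0.122])

```text
time_s: 8.53
tcp_pos: [0.5916, -0.1555, 0.2216]
eef_rot: [0.679, 0.177, 0.685, -0.197]
contact_force: [0.7, 1.1, 0.7]
width: 0.698
```

move_arm(targets=[0,0,0,0,0,0.122,0,0,0,0,0,0.122,0,0,0,0,0,0.122,0,0,0,0,0,0.122,0,0,0,0,0,0.122])

```text
time_s: 8.95
tcp_pos: [0.5878, -0.1544, 0.2138]
eef_rot: [0.702, -0.042, 0.711, 0.021]
contact_force: [0.7, -0.4, 0.1]
width: 0.7
```

move_arm(targets=[0,0,0,0,0,0,0,0,0,0,0,0,0,0,0,0,0,0,0,0,0,0,0,0,0,0,0,0,0,0])

```text
time_s: 9.37
tcp_pos: [0.5854, -0.1538, 0.2095]
eef_rot: [0.699, -0.039, 0.713, 0.02]
contact_force: [0.2, 0.5, 0.5]
width: 0.696
```

```bash
python3 -c "
from h import *
pose()"
```

```text
t 9.37 tcp [ 0.5854 -0.1538  0.2095] jawang 1.654 down [-0.018 -0.028 -0.999] w 0.696 q [-0.24  0.34 -0.06  1.18 -0.03 -0.32] F [0.2 0.5 0.5] T [ 0.02 -0.02 -0.03]
```

```bash
cat >> h.py <<'E'
def to(x,y,z,ang):
    s=pose(); w,a,b,c=s['eef_rot']
    from scipy.spatial.transform import Rotation as Ro
    R=Ro.from_quat([a,b,c,w]); 
    j=np.array([np.cos(ang),np.sin(ang),0]); D=np.array([0,0,-1.])
    T=Ro.from_matrix(np.stack([D,j,np.cross(D,j)],1))
    print('shift cm',np.round((np.array([x,y,z])-s['tcp_pos'])*100,2),'turn',np.round((T*R.inv()).as_rotvec(),3))
E
python3 -c "
from h import *
to(.6019,-.158,.15,1.593)"
```

```text
t 9.37 tcp [ 0.5854 -0.1538  0.2095] jawang 1.654 down [-0.018 -0.028 -0.999] w 0.696 q [-0.24  0.34 -0.06  1.18 -0.03 -0.32] F [0.2 0.5 0.5] T [ 0.02 -0.02 -0.03]
shift cm [ 1.65 -0.42 -5.95] turn [ 0.027 -0.019 -0.061]
```

move_arm(targets=[0.8,-0.2,-1.5,0.013,-0.01,-0.031,0.8,-0.2,-1.5,0.013,-0.01,-0.03,0,0,-1.4,0,0,0,0,0,-1,0,0,0,0,0,0,0,0,0])

```text
time_s: 9.78
tcp_pos: [0.6033, -0.1582, 0.1548]
eef_rot: [0.709, -0.005, 0.705, 0.004]
contact_force: [-0.2, 0.5, 0.1]
width: 0.701
```

move_arm(targets=[0,0,0,0,0,0,0,0,0,0,0,0,0,0,0,0,0,0,0,0,0,0,0,0,0,0,0,0,0,0])

```text
time_s: 10.2
tcp_pos: [0.6038, -0.1581, 0.1569]
eef_rot: [0.709, -0.005, 0.705, 0.004]
contact_force: [-0.1, 0.4, 0.8]
width: 0.701
```

```bash
python3 -c "
from h import *
to(.6019,-.158,.098,1.593)"
```

```text
t 10.2 tcp [ 0.6038 -0.1581  0.1569] jawang 1.5837 down [ 0.006 -0.002 -1.   ] w 0.701 q [-0.26  0.39 -0.11  1.06 -0.   -0.27] F [-0.1  0.4  0.8] T [-0.02  0.01 -0.01]
shift cm [-0.19  0.01 -5.89] turn [0.002 0.006 0.009]
```

move_arm(targets=[-0.2,0,-1.2,0.002,0.006,0.009,0,0,-1.6,0,0,0,0,0,-1.6,0,0,0,0,0,-1,0,0,0,0,0,-0.4,0,0,0])

```text
time_s: 10.62
tcp_pos: [0.6037, -0.1585, 0.0984]
eef_rot: [0.709, -0.009, 0.705, 0.008]
contact_force: [0.2, -0.3, -0.3]
width: 0.703
```

```bash
python3 -c "
from h import *
to(.6019,-.158,.098,1.593)"
```

```text
t 10.62 tcp [ 0.6037 -0.1585  0.0984] jawang 1.5951 down [ 0.006 -0.001 -1.   ] w 0.703 q [-0.26  0.43 -0.19  0.94  0.   -0.28] F [ 0.2 -0.3 -0.3] T [0.03 0.02 0.02]
shift cm [-0.18  0.05 -0.04] turn [ 0.001  0.006 -0.002]
```

move_arm(targets=[-0.1,0,0,0,0.005,0,0,0,0,0,0,0,0,0,0,0,0,0,0,0,0,0,0,0,0,0,0,0,0,0], jaw=1, squeeze=50)

```text
time_s: 11.03
tcp_pos: [0.6012, -0.1589, 0.097]
eef_rot: [0.706, -0.009, 0.708, 0.008]
contact_force: [0.6, -0.0, -5.5]
width: 0.456
```

move_arm(targets=[0,0,0.5,0,0,0,0,0,0.7,0,0,0,0,0,0.8,0,0,0,0,0,0.8,0,0,0,0,0,0.8,0,0,0])

```text
time_s: 11.45
tcp_pos: [0.6008, -0.1582, 0.1355]
eef_rot: [0.705, -0.009, 0.709, 0.009]
contact_force: [-0.2, -0.4, -0.3]
width: 0.461
```

```bash
python3 -c "
from h import *
pose()"
```

```text
t 11.45 tcp [ 0.6008 -0.1582  0.1355] jawang 1.5955 down [-0.004  0.    -1.   ] w 0.461 q [-0.26  0.41 -0.14  1.03 -0.   -0.28] F [-0.2 -0.4 -0.3] T [-0.02 -0.   -0.01]
```

move_arm(targets=[0,0,1.8,0,0,0,0,0.5,2.5,0,0,0,0,1.5,2.5,0,0,0,0,2.5,2,0,0,0,0,3,1,0,0,0])

```text
time_s: 11.87
tcp_pos: [0.601, -0.0865, 0.244]
eef_rot: [0.707, -0.007, 0.707, 0.005]
contact_force: [0.9, -0.4, -0.5]
width: 0.458
```

move_arm(targets=[0,3.5,0,0,0,0,0,3.5,0,0,0,0,0,3,0,0,0,0,0,2,0,0,0,0,0,1,0,0,0,0])

```text
time_s: 12.28
tcp_pos: [0.6045, 0.0515, 0.2587]
eef_rot: [0.714, -0.007, 0.7, 0.005]
contact_force: [-0.0, -0.6, -0.4]
width: 0.457
```

move_arm(targets=[0,0,0,0,0,0,0,0,0,0,0,0,0,0,0,0,0,0,0,0,0,0,0,0,0,0,0,0,0,0])

```text
time_s: 12.7
tcp_pos: [0.6052, 0.0503, 0.2619]
eef_rot: [0.715, -0.007, 0.699, 0.005]
contact_force: [1.1, -0.8, -0.6]
width: 0.454
```

Run:
```python
from h import *
pose()
im,d,i=snap('wrist','w3.png'); P=pts(d,i); np.savez('w3.npz',im=im,P=P,d=d)
z=P[...,2]
print(np.percentile(z[100:150,300:400],[5,50,95]))
rects(P,(z>.008)&(z<.022)&(d>0)&(P[...,1]>-.05),150)
```

```text
t 12.7 tcp [0.6052 0.0503 0.2619] jawang 1.5885 down [ 0.024 -0.003 -1.   ] w 0.454 q [ 0.09  0.3  -0.    1.25 -0.    0.07] F [ 1.1 -0.8 -0.6] T [ 0.04 -0.   -0.  ]
[-0.00101567  0.00321786  0.01279895]
[ 264    0   84  182 1586] z 0.013 c [518.8  30.8] size [214.  96.] ang 0.4
[ 436    0   88  183 2116] z 0.013 c [515.  244.4] size [ 70. 214.] ang 89.9
[ 356   10   80  184 2066] z 0.013 c [530.1 140.6] size [221.  83.] ang 0.5
[578  18  38  55 497] z 0.015 c [456.8 373.5] size [56. 30.] ang 11.7
[556 128  33  42 358] z 0.015 c [574. 375.] size [21. 54.] ang 86.0
[606 183  34  46 393] z 0.015 c [660.8 477.4] size [80. 37.] ang 29.1
[391 258 157  15 674] z 0.015 c [746.2 272.1] size [228.   2.] ang 87.1
```

View pics/w3.png

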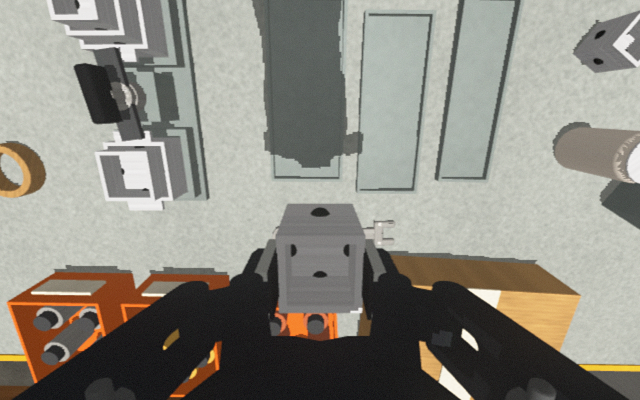

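The wrist view shows S held square in the fingers at (320,255), the empty-centred far nest at (135,175), and the three trays, with their ends at (307,178), (387,188) and (463,180). Next, transport to the far slot of the narrow tray.

```bash
python3 -c "
from h import *
to(.576,.2444,.10,1.576)"
```

```text
t 12.75 tcp [0.6051 0.0502 0.2618] jawang 1.5883 down [ 0.024 -0.003 -1.   ] w 0.46 q [ 0.09  0.3  -0.    1.25 -0.    0.07] F [ 0.2  0.4 -1.5] T [-0.06  0.02  0.  ]
shift cm [ -2.91  19.42 -16.18] turn [ 0.003  0.024 -0.012]
```

move_arm(targets=[-0.3,1.5,0,0.003,0.012,-0.006,-0.6,3,-1,0,0.012,-0.006,-0.6,3.5,-1.5,0,0,0,-0.6,3.3,-2,0,0,0,-0.5,3,-2.5,0,0,0])

```text
time_s: 13.17
tcp_pos: [0.5841, 0.1869, 0.1955]
eef_rot: [0.711, 0.004, 0.704, -0.005]
contact_force: [1.0, 0.0, -1.3]
width: 0.456
```

move_arm(targets=[-0.3,2.4,-2.5,0,0,0,0,1.5,-2.5,0,0,0,0,0.8,-2,0,0,0,0,0.3,-1,0,0,0,0,0,-0.5,0,0,0])

```text
time_s: 13.58
tcp_pos: [0.5778, 0.2411, 0.1021]
eef_rot: [0.709, 0.004, 0.705, -0.005]
contact_force: [-0.8, 0.0, -0.4]
width: 0.455
```

```bash
python3 -c "
from h import *
to(.576,.2444,.037,1.576)"
```

```text
t 13.58 tcp [0.5778 0.2411 0.1021] jawang 1.5589 down [ 0.005 -0.002 -1.   ] w 0.455 q [ 0.4   0.44 -0.18  0.96 -0.    0.41] F [-0.8  0.  -0.4] T [-0.   -0.01 -0.04]
shift cm [-0.18  0.33 -6.51] turn [0.002 0.005 0.017]
```

move_arm(targets=[-0.1,0.3,-1.3,0.002,0.005,0.015,0,0,-1.6,0,0,0,0,0,-1.6,0,0,0,0,0,-1.1,0,0,0,0,0,-0.5,0,0,0])

```text
time_s: 14.0
tcp_pos: [0.5804, 0.2407, 0.0403]
eef_rot: [0.708, 0.0, 0.706, 0.001]
contact_force: [0.1, 0.6, -1.3]
width: 0.458
```

```bash
python3 -c "
from h import *
to(.576,.2444,.036,1.576)"
```

```text
t 14.0 tcp [0.5804 0.2407 0.0403] jawang 1.5717 down [ 0.003  0.001 -1.   ] w 0.458 q [ 0.39  0.5  -0.24  0.84 -0.    0.39] F [ 0.1  0.6 -1.3] T [-0.02  0.06  0.05]
shift cm [-0.44  0.37 -0.43] turn [-0.001  0.003  0.004]
```

move_arm(targets=[-0.2,0.3,-0.2,0,0.003,0.004,0,0,-0.2,0,0,0,0,0,-0.1,0,0,0,0,0,0,0,0,0,0,0,0,0,0,0])

```text
time_s: 14.42
tcp_pos: [0.5798, 0.2427, 0.0363]
eef_rot: [0.708, -0.001, 0.707, 0.002]
contact_force: [0.4, -0.2, -1.2]
width: 0.459
```

move_arm(targets=[0,0,0,0,0,0,0,0,0,0,0,0,0,0,0,0,0,0,0,0,0,0,0,0,0,0,0,0,0,0], jaw=-0.3)

```text
time_s: 14.83
tcp_pos: [0.5818, 0.2438, 0.0391]
eef_rot: [0.709, -0.0, 0.705, 0.003]
contact_force: [0.2, 0.2, -1.0]
width: 0.652
```

move_arm(targets=[0,0,1,0,0,0,0,0,2.5,0,0,0,0,0,4,0,0,0,0,-1,4,0,0,0,0,-2,3.5,0,0,0])

```text
time_s: 15.25
tcp_pos: [0.5737, 0.213, 0.1866]
eef_rot: [0.703, -0.003, 0.711, 0.002]
contact_force: [-0.5, -0.1, -0.3]
width: 0.653
```

```bash
python3 -c "
from h import *
to(.4421,-.1615,.15,1.593)"
```

```text
t 15.25 tcp [0.5737 0.213  0.1866] jawang 1.5788 down [-0.011 -0.002 -1.   ] w 0.653 q [ 0.35  0.36 -0.08  1.14  0.    0.35] F [-0.5 -0.1 -0.3] T [ 0.04 -0.03 -0.01]
shift cm [-13.16 -37.45  -3.66] turn [ 0.002 -0.011  0.014]
```

move_arm(targets=[-0.66,-1.9,0,0.002,-0.01,0.014,-1.15,-3.3,0,0,0,0,-1.32,-3.77,0,0,0,0,-1.32,-3.77,0,0,0,0,-1.32,-3.77,0,0,0,0], jaw=-0.4)

```text
time_s: 15.67
tcp_pos: [0.5231, 0.0487, 0.2033]
eef_rot: [0.716, -0.008, 0.698, 0.014]
contact_force: [1.1, -0.9, 0.6]
width: 0.699
```

move_arm(targets=[-1.32,-3.77,0,0,0,0,-1.32,-3.77,0,0,0,0,-1.32,-3.77,0,0,0,0,-1.15,-3.3,0,0,0,0,-0.9,-2.5,0,0,0,0])

```text
time_s: 16.08
tcp_pos: [0.4582, -0.131, 0.2089]
eef_rot: [0.718, -0.009, 0.696, 0.013]
contact_force: [0.7, -0.9, 0.6]
width: 0.702
```

move_arm(targets=[-0.6,-1.7,0,0,0,0,-0.3,-1.1,0,0,0,0,-0.2,-0.6,0,0,0,0,0,0,0,0,0,0,0,0,0,0,0,0])

```text
time_s: 16.5
tcp_pos: [0.4442, -0.1721, 0.2132]
eef_rot: [0.719, -0.007, 0.694, 0.009]
contact_force: [0.1, 0.1, -0.1]
width: 0.7
```

```bash
python3 -c "
from h import *
to(.4421,-.1615,.098,1.593)"
```

```text
t 16.5 tcp [ 0.4442 -0.1721  0.2132] jawang 1.593 down [ 0.035  0.002 -0.999] w 0.7 q [-0.38  0.06 -0.4   1.08  0.02 -0.4 ] F [ 0.1  0.1 -0.1] T [ 0.05  0.02 -0.01]
shift cm [ -0.21   1.06 -11.52] turn [-0.002  0.035 -0.   ]
```

move_arm(targets=[-0.1,0.5,-0.8,0,0.018,0,-0.1,0.5,-2,0,0.017,0,0,0,-2.5,0,0,0,0,0,-1.5,0,0,0,0,0,-0.6,0,0,0])

```text
time_s: 16.92
tcp_pos: [0.4453, -0.157, 0.138]
eef_rot: [0.708, -0.009, 0.706, 0.011]
contact_force: [-1.1, -0.6, -0.1]
width: 0.701
```

move_arm(targets=[0,0,0,0,0,0,0,0,0,0,0,0,0,0,0,0,0,0,0,0,0,0,0,0,0,0,0,0,0,0])

```text
time_s: 17.33
tcp_pos: [0.4456, -0.1537, 0.1375]
eef_rot: [0.706, -0.01, 0.708, 0.013]
contact_force: [-0.5, -0.5, -0.5]
width: 0.697
```

```bash
python3 -c "
from h import *
to(.4421,-.1615,.098,1.593)"
```

```text
t 17.33 tcp [ 0.4456 -0.1537  0.1375] jawang 1.6037 down [-0.002  0.003 -1.   ] w 0.697 q [-0.33  0.14 -0.49  0.94  0.   -0.37] F [-0.5 -0.5 -0.5] T [-0.04 -0.01 -0.01]
shift cm [-0.35 -0.78 -3.95] turn [-0.003 -0.002 -0.011]
```

move_arm(targets=[-0.2,-0.45,-0.8,-0.002,0,-0.008,0,0,-1.2,0,0,0,0,0,-1,0,0,0,0,0,-0.5,0,0,0,0,0,-0.2,0,0,0])

```text
time_s: 17.75
tcp_pos: [0.4456, -0.1605, 0.1008]
eef_rot: [0.709, -0.009, 0.705, 0.007]
contact_force: [-0.3, 0.3, 0.5]
width: 0.698
```

```bash
python3 -c "
from h import *
to(.4421,-.1615,.098,1.593)"
```

```text
t 17.75 tcp [ 0.4456 -0.1605  0.1008] jawang 1.5931 down [ 0.005 -0.002 -1.   ] w 0.698 q [-0.35  0.17 -0.55  0.85 -0.   -0.37] F [-0.3  0.3  0.5] T [0.   0.04 0.01]
shift cm [-0.35 -0.1  -0.28] turn [ 0.002  0.005 -0.   ]
```

move_arm(targets=[-0.2,0,-0.2,0,0.005,0,0,0,0,0,0,0,0,0,0,0,0,0,0,0,0,0,0,0,0,0,0,0,0,0], jaw=1)

```text
time_s: 18.17
tcp_pos: [0.4428, -0.1617, 0.0981]
eef_rot: [0.706, -0.009, 0.708, 0.006]
contact_force: [0.5, -0.4, -2.8]
width: 0.453
```

```bash
python3 -c "
from h import *
pose()"
```

```text
t 18.17 tcp [ 0.4428 -0.1617  0.0981] jawang 1.5918 down [-0.003 -0.004 -1.   ] w 0.453 q [-0.35  0.18 -0.55  0.85 -0.   -0.37] F [ 0.5 -0.4 -2.8] T [-0.18 -0.09  0.02]
```

move_arm(targets=[0,0,0.5,0,0,0,0,0,0.7,0,0,0,0,0,0.8,0,0,0,0,0,1,0,0,0,0,0,1.5,0,0,0])

```text
time_s: 18.58
tcp_pos: [0.4406, -0.16, 0.1442]
eef_rot: [0.705, -0.008, 0.71, 0.008]
contact_force: [0.2, -0.3, -1.2]
width: 0.457
```

move_arm(targets=[0,0,2.5,0,0,0,0,0,2.5,0,0,0,0,0,1.5,0,0,0,0,0,0,0,0,0,0,0,0,0,0,0])

```text
time_s: 19.0
tcp_pos: [0.4427, -0.1599, 0.2206]
eef_rot: [0.708, -0.009, 0.706, 0.007]
contact_force: [0.2, 0.5, -1.4]
width: 0.457
```

```bash
python3 -c "
from h import *
to(.512,.2444,.10,1.576)"
```

```text
t 19.0 tcp [ 0.4427 -0.1599  0.2206] jawang 1.5931 down [ 0.002 -0.002 -1.   ] w 0.457 q [-0.35  0.07 -0.37  1.13 -0.   -0.37] F [ 0.2  0.5 -1.4] T [-0.01 -0.01 -0.01]
shift cm [  6.93  40.43 -12.06] turn [ 0.002  0.002 -0.017]
```

move_arm(targets=[0.37,2,0,0,0,-0.005,0.6,3.3,0,0,0,-0.005,0.75,4,0,0,0,-0.005,0.75,4,0,0,0,0,0.75,4,0,0,0,0])

```text
time_s: 19.42
tcp_pos: [0.4738, 0.0124, 0.2189]
eef_rot: [0.708, 0.001, 0.706, -0.005]
contact_force: [0.8, -0.3, -1.1]
width: 0.456
```

move_arm(targets=[0.75,4,0,0,0,0,0.75,4,0,0,0,0,0.75,4,0,0,0,0,0.65,3.6,0,0,0,0,0.5,2.9,-0.5,0,0,0])

```text
time_s: 19.83
tcp_pos: [0.505, 0.2066, 0.2102]
eef_rot: [0.707, 0.0, 0.707, -0.004]
contact_force: [-0.4, 0.4, -0.4]
width: 0.454
```

move_arm(targets=[0.4,2,-1,0,0,0,0.2,1.2,-2,0,0,0,0,0.5,-2.5,0,0,0,0,0,-2,0,0,0,0,0,-1,0,0,0])

```text
time_s: 20.25
tcp_pos: [0.5102, 0.2548, 0.1187]
eef_rot: [0.707, -0.002, 0.707, 0.001]
contact_force: [-0.5, -0.6, -0.7]
width: 0.455
```

```bash
python3 -c "
from h import *
to(.518,.2444,.037,1.576)"
```

```text
t 20.25 tcp [0.5102 0.2548 0.1187] jawang 1.5758 down [-0.001 -0.002 -1.   ] w 0.455 q [ 0.46  0.33 -0.29  0.95 -0.    0.46] F [-0.5 -0.6 -0.7] T [-0.08 -0.01 -0.  ]
shift cm [ 0.78 -1.04 -8.17] turn [ 0.002 -0.001  0.   ]
```

move_arm(targets=[0.3,-0.4,-0.8,0,0,0,0.2,-0.2,-1.5,0,0,0,0,0,-1.5,0,0,0,0,0,-0.8,0,0,0,0,0,-0.3,0,0,0])

```text
time_s: 20.67
tcp_pos: [0.5116, 0.2463, 0.0613]
eef_rot: [0.704, -0.004, 0.71, 0.0]
contact_force: [-0.9, -0.6, -0.4]
width: 0.459
```

```bash
python3 -c "
from h import *
to(.518,.2444,.037,1.576)"
```

```text
t 20.67 tcp [0.5116 0.2463 0.0613] jawang 1.5771 down [-0.009 -0.006 -1.   ] w 0.459 q [ 0.45  0.39 -0.35  0.84 -0.    0.44] F [-0.9 -0.6 -0.4] T [-0.   -0.04  0.01]
shift cm [ 0.64 -0.19 -2.43] turn [ 0.006 -0.009 -0.001]
```

move_arm(targets=[0,-0.1,-0.6,0.006,-0.009,0,0,0,-0.9,0,0,0,0,0,-0.5,0,0,0,0,0,-0.3,0,0,0,0,0,0,0,0,0])

```text
time_s: 21.08
tcp_pos: [0.512, 0.2443, 0.0369]
eef_rot: [0.707, -0.002, 0.707, 0.002]
contact_force: [-0.4, -0.1, -0.8]
width: 0.456
```

```bash
python3 -c "
from h import *
to(.512,.2444,.037,1.576)"
```

```text
t 21.08 tcp [0.512  0.2443 0.0369] jawang 1.5757 down [-0. -0. -1.] w 0.456 q [ 0.45  0.4  -0.39  0.77 -0.    0.44] F [-0.4 -0.1 -0.8] T [-0.03  0.03  0.04]
shift cm [-0.    0.01  0.01] turn [ 0. -0.  0.]
```

move_arm(targets=[0,0,0,0,0,0,0,0,0,0,0,0,0,0,0,0,0,0,0,0,0,0,0,0,0,0,0,0,0,0], jaw=-0.3)

```text
time_s: 21.5
tcp_pos: [0.5139, 0.2454, 0.0389]
eef_rot: [0.708, -0.001, 0.706, 0.002]
contact_force: [0.7, 0.7, -0.7]
width: 0.653
```

move_arm(targets=[0,0,1,0,0,0,0,0,2.5,0,0,0,0,0,4,0,0,0,0,1,4,0,0,-0.08,0,1.5,3,0,0,-0.1])

```text
time_s: 21.92
tcp_pos: [0.5069, 0.2655, 0.1843]
eef_rot: [0.7, 0.062, 0.708, -0.066]
contact_force: [0.3, 0.8, 1.0]
width: 0.654
```

move_arm(targets=[0,1.5,1,0,0,-0.1,0,1.5,0,0,0,-0.1,0,1,0,0,0,-0.08,0,0,0,0,0,-0.04,0,0,0,0,0,0])

```text
time_s: 22.33
tcp_pos: [0.512, 0.3127, 0.212]
eef_rot: [0.685, 0.186, 0.682, -0.178]
contact_force: [-0.1, -0.6, 0.5]
width: 0.65
```

Run:
```python
from h import *
pose()
im,d,i=snap('wrist','w4.png'); P=pts(d,i); np.savez('w4.npz',im=im,P=P,d=d)
z=P[...,2]
for a,b in((.045,.065),(.085,.11),(.009,.022)):
  print(a);rects(P,(z>a)&(z<b)&(d>0)&(P[...,1]>.0)&(P[...,0]<.7),150)
```

```text
t 22.33 tcp [0.512  0.3127 0.212 ] jawang 1.0501 down [ 0.007  0.01  -1.   ] w 0.65 q [ 0.55  0.31 -0.09  1.15  0.    1.07] F [-0.1 -0.6  0.5] T [-0.05  0.06 -0.02]
0.045
[ 488    1   53  237 2884] z 0.056 c [557.7 506.3] size [  6. 220.] ang 60.4
[333  75  44  46 716] z 0.051 c [453.7 387.6] size [40. 40.] ang 57.9
[385 173  41  41 302] z 0.055 c [558.1 386.4] size [20. 53.] ang 23.0
[236 192  53  49 771] z 0.055 c [511.5 244. ] size [40. 41.] ang 0.3
[270 243  49  47 770] z 0.054 c [580.9 242.9] size [41. 41.] ang 89.7
0.085
[ 510    0   68  257 5387] z 0.098 c [560.6 504.6] size [  6. 213.] ang 60.4
[ 394  180   63   59 2787] z 0.099 c [572.9 393. ] size [53. 53.] ang 55.5
0.009
[ 472   18   37  205 1258] z 0.016 c [557.7 506.3] size [  6. 218.] ang 60.3
[  31   43   88   90 4150] z 0.015 c [300.6 140.2] size [88. 89.] ang 34.5
[ 191  109  146  165 1381] z 0.013 c [511.7 244.4] size [ 69. 220.] ang 89.7
[ 125  167  116  125 1258] z 0.013 c [492.5 140.1] size [145.  84.] ang 0.9
[ 53 198 123  88 779] z 0.012 c [473.7  40.1] size [137.  79.] ang 0.4
[253 284  28  38 222] z 0.013 c [630.1 169.6] size [29. 57.] ang 41.1
```

View pics/w4.png

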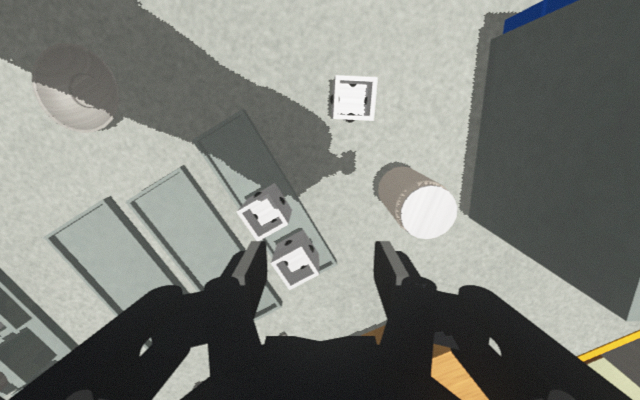

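The wrist view shows both placed small cups upright in the narrow tray at (262,215) and (295,265). S3 is at (353,98) and the cleaner at (428,210). S3 sits at (0.4537, 0.3876) at 57.9°.

move_arm(targets=[-0.7,0.9,-1,0.009,-0.007,-0.02,-1.3,1.7,-2.3,0,0,-0.02,-1.4,1.9,-2.5,0,0,0,-1.1,1.4,-2,0,0,0,-0.5,0.6,-1,0,0,0])

```text
time_s: 22.8
tcp_pos: [0.4645, 0.3778, 0.1272]
eef_rot: [0.685, 0.206, 0.673, -0.185]
contact_force: [0.3, -0.5, 0.3]
width: 0.65
```

move_arm(targets=[0,0,0,0,0,0,0,0,0,0,0,0,0,0,0,0,0,0,0,0,0,0,0,0,0,0,0,0,0,0], jaw=-0.5)

```text
time_s: 23.22
tcp_pos: [0.4646, 0.3758, 0.1278]
eef_rot: [0.686, 0.204, 0.674, -0.185]
contact_force: [0.2, -0.3, 0.3]
width: 0.75
```

```bash
python3 -c "
from h import *
to(.4537,.3876,.032,1.0105)"
```

```text
t 23.22 tcp [0.4646 0.3758 0.1278] jawang 1.0136 down [ 0.023  0.02  -1.   ] w 0.75 q [ 0.68  0.34 -0.25  0.95  0.    1.24] F [ 0.2 -0.3  0.3] T [-0.05  0.02  0.03]
shift cm [-1.09  1.18 -9.58] turn [-0.02   0.023 -0.003]
```

move_arm(targets=[-0.5,0.5,-0.8,-0.01,0.012,0,-0.4,0.4,-1.6,-0.01,0.011,0,0,0.1,-1.5,0,0,0,0,0,-0.8,0,0,0,0,0,-0.2,0,0,0])

```text
time_s: 23.63
tcp_pos: [0.458, 0.3876, 0.0778]
eef_rot: [0.68, 0.196, 0.679, -0.195]
contact_force: [-0.4, -0.7, -0.7]
width: 0.749
```

```bash
python3 -c "
from h import *
to(.4537,.3876,.032,1.0105)"
```

```text
t 23.63 tcp [0.458  0.3876 0.0778] jawang 1.0106 down [ 0.002  0.002 -1.   ] w 0.749 q [ 0.7   0.41 -0.27  0.88 -0.    1.26] F [-0.4 -0.7 -0.7] T [ 0.   -0.03 -0.02]
shift cm [-0.43  0.   -4.58] turn [-0.002  0.002 -0.   ]
```

move_arm(targets=[-0.3,0,-1,0,0,0,0,0,-1.5,0,0,0,0,0,-1.2,0,0,0,0,0,-0.6,0,0,0,0,0,-0.2,0,0,0])

```text
time_s: 24.05
tcp_pos: [0.4532, 0.3874, 0.0279]
eef_rot: [0.68, 0.195, 0.68, -0.195]
contact_force: [0.4, -0.5, 1.2]
width: 0.75
```

```bash
python3 -c "
from h import *
to(.4537,.3876,.032,1.0105)"
```

```text
t 24.05 tcp [0.4532 0.3874 0.0279] jawang 1.011 down [-0. -0. -1.] w 0.75 q [ 0.71  0.46 -0.33  0.78  0.    1.27] F [ 0.4 -0.5  1.2] T [0.01 0.01 0.04]
shift cm [0.05 0.02 0.41] turn [ 0. -0. -0.]
```

move_arm(targets=[0,0,0,0,0,0,0,0,0,0,0,0,0,0,0,0,0,0,0,0,0,0,0,0,0,0,0,0,0,0], jaw=1)

```text
time_s: 24.47
tcp_pos: [0.4535, 0.3879, 0.029]
eef_rot: [0.68, 0.196, 0.679, -0.195]
contact_force: [0.2, -0.1, -1.3]
width: 0.459
```

```bash
python3 -c "
from h import *
to(.4445,.2444,.12,1.576)"
```

```text
t 24.47 tcp [0.4535 0.3879 0.029 ] jawang 1.011 down [ 0.001  0.001 -1.   ] w 0.459 q [ 0.71  0.46 -0.33  0.78  0.    1.27] F [ 0.2 -0.1 -1.3] T [0.02 0.05 0.01]
shift cm [ -0.9  -14.35   9.1 ] turn [-0.001  0.     0.565]
```

move_arm(targets=[0,0,1.2,0,0,0,0,0,2.5,0,0,0.05,0,-0.6,2.5,0,0,0.09,-0.1,-1.6,2,0,0,0.1,-0.2,-2.5,0.8,0,0,0.1])

```text
time_s: 24.88
tcp_pos: [0.4494, 0.3422, 0.1236]
eef_rot: [0.704, 0.072, 0.703, -0.072]
contact_force: [1.5, 0.5, -0.4]
width: 0.458
```

move_arm(targets=[-0.2,-3,0,0,0,0.1,-0.2,-2.7,0,0,0,0.07,-0.1,-1.8,0,0,0,0.03,-0.1,-0.9,0,0,0,0,0,-0.3,0,0,0,0])

```text
time_s: 25.3
tcp_pos: [0.4456, 0.2514, 0.1336]
eef_rot: [0.711, -0.001, 0.703, 0.005]
contact_force: [-0.9, 0.3, -1.5]
width: 0.457
```

move_arm(targets=[0,0,0,0,0,0,0,0,0,0,0,0,0,0,0,0,0,0,0,0,0,0,0,0,0,0,0,0,0,0])

```text
time_s: 25.72
tcp_pos: [0.4467, 0.2543, 0.135]
eef_rot: [0.712, 0.0, 0.703, 0.006]
contact_force: [0.4, -0.3, -1.1]
width: 0.453
```

```bash
python3 -c "
from h import *
to(.4445,.2444,.034,1.576)"
```

```text
t 25.72 tcp [0.4467 0.2543 0.135 ] jawang 1.5787 down [ 0.013  0.008 -1.   ] w 0.453 q [ 0.52  0.2  -0.42  0.93  0.    0.51] F [ 0.4 -0.3 -1.1] T [ 0.01  0.09 -0.  ]
shift cm [ -0.22  -0.99 -10.1 ] turn [-0.008  0.013 -0.003]
```

move_arm(targets=[-0.1,-0.4,-1,-0.004,0.007,0,0,-0.3,-2,-0.004,0.006,0,0,-0.1,-2,0,0,0,0,0,-1.5,0,0,0,0,0,-0.5,0,0,0])

```text
time_s: 26.13
tcp_pos: [0.4465, 0.2482, 0.0614]
eef_rot: [0.707, -0.004, 0.707, 0.004]
contact_force: [-0.3, -0.6, -0.7]
width: 0.457
```

```bash
python3 -c "
from h import *
to(.4445,.2444,.034,1.576)"
```

```text
t 26.13 tcp [0.4465 0.2482 0.0614] jawang 1.5818 down [ 0.001  0.001 -1.   ] w 0.457 q [ 0.51  0.28 -0.5   0.78  0.    0.5 ] F [-0.3 -0.6 -0.7] T [-0.05 -0.03  0.02]
shift cm [-0.2  -0.38 -2.74] turn [-0.001  0.001 -0.006]
```

move_arm(targets=[0,-0.35,-0.8,0,0,0,0,0,-0.9,0,0,0,0,0,-0.6,0,0,0,0,0,-0.3,0,0,0,0,0,0,0,0,0])

```text
time_s: 26.55
tcp_pos: [0.4456, 0.244, 0.0314]
eef_rot: [0.706, -0.004, 0.708, 0.004]
contact_force: [-0.1, -0.2, 0.7]
width: 0.467
```

```bash
python3 -c "
from h import *
to(.4445,.2444,.034,1.576)"
```

```text
t 26.55 tcp [0.4456 0.244  0.0314] jawang 1.5822 down [-0.002 -0.001 -1.   ] w 0.467 q [ 0.5   0.32 -0.54  0.72  0.    0.49] F [-0.1 -0.2  0.7] T [ 0.06  0.05 -0.04]
shift cm [-0.11  0.04  0.26] turn [ 0.001 -0.002 -0.006]
```

move_arm(targets=[0,0,0,0,0,0,0,0,0,0,0,0,0,0,0,0,0,0,0,0,0,0,0,0,0,0,0,0,0,0], jaw=-0.3)

```text
time_s: 26.97
tcp_pos: [0.4474, 0.245, 0.0332]
eef_rot: [0.708, -0.004, 0.707, 0.004]
contact_force: [-0.5, -0.3, 0.4]
width: 0.651
```

move_arm(targets=[0,0,1,0,0,0,0,0,2.5,0,0,0,0,0,4,0,0,0,0,-1,3,0,0,0,0,-2,1.5,0,0,0], jaw=-0.75)

```text
time_s: 27.38
tcp_pos: [0.4433, 0.2146, 0.1564]
eef_rot: [0.705, -0.006, 0.709, 0.005]
contact_force: [0.6, -0.3, 1.2]
width: 0.874
```

```bash
python3 -c "
from h import *
to(.4422,-.1615,.15,1.593)"
```

```text
t 27.38 tcp [0.4433 0.2146 0.1564] jawang 1.586 down [-0.006 -0.002 -1.   ] w 0.874 q [ 0.45  0.16 -0.42  1.    0.    0.44] F [ 0.6 -0.3  1.2] T [ 0.   -0.07 -0.04]
shift cm [ -0.11 -37.61  -0.64] turn [ 0.002 -0.006  0.007]
```

move_arm(targets=[0,-2,0,0,-0.006,0.006,0,-3.4,0,0,0,0,0,-4,0,0,0,0,0,-4,0,0,0,0,0,-4,0,0,0,0])

```text
time_s: 27.8
tcp_pos: [0.4483, 0.0406, 0.1685]
eef_rot: [0.714, -0.01, 0.7, 0.013]
contact_force: [-0.2, 0.1, 0.2]
width: 0.88
```

move_arm(targets=[0,-4,0,0,0,0,0,-4,0,0,0,0,0,-3.5,0,0,0,0,0,-2.8,0,0,0,0,0,-2,0,0,0,0])

```text
time_s: 28.22
tcp_pos: [0.4473, -0.1335, 0.1748]
eef_rot: [0.716, -0.01, 0.698, 0.011]
contact_force: [0.6, -0.6, 0.2]
width: 0.873
```

move_arm(targets=[0,-1.1,0,0,0,0,0,-0.5,0,0,0,0,0,0,0,0,0,0,0,0,0,0,0,0,0,0,0,0,0,0])

```text
time_s: 28.63
tcp_pos: [0.4473, -0.1543, 0.1784]
eef_rot: [0.718, -0.008, 0.696, 0.008]
contact_force: [-0.3, 0.6, -0.5]
width: 0.879
```

```bash
python3 -c "
from h import *
to(.4422,-.1615,.073,1.593)"
```

```text
t 28.63 tcp [ 0.4473 -0.1543  0.1784] jawang 1.5932 down [ 0.03  0.   -1.  ] w 0.879 q [-0.34  0.08 -0.46  1.    0.01 -0.36] F [-0.3  0.6 -0.5] T [ 0.02  0.09 -0.03]
shift cm [ -0.51  -0.72 -10.54] turn [-0.    0.03 -0.  ]
```

Down to about 0.11 first.

move_arm(targets=[-0.2,-0.3,-0.8,0,0.015,0,-0.2,-0.2,-1.7,0,0.015,0,0,0,-1.8,0,0,0,0,0,-1,0,0,0,0,0,-0.4,0,0,0])

```text
time_s: 29.05
tcp_pos: [0.4435, -0.1563, 0.1169]
eef_rot: [0.706, -0.01, 0.708, 0.01]
contact_force: [-0.9, 0.6, 0.5]
width: 0.878
```

move_arm(targets=[0,0,0,0,0,0,0,0,0,0,0,0,0,0,0,0,0,0,0,0,0,0,0,0,0,0,0,0,0,0])

```text
time_s: 29.47
tcp_pos: [0.4416, -0.1545, 0.1138]
eef_rot: [0.704, -0.01, 0.71, 0.012]
contact_force: [0.8, -0.6, 1.5]
width: 0.876
```

```bash
python3 -c "
from h import *
to(.4422,-.1615,.073,1.593)"
```

```text
t 29.47 tcp [ 0.4416 -0.1545  0.1138] jawang 1.6024 down [-0.009  0.002 -1.   ] w 0.876 q [-0.34  0.16 -0.53  0.89 -0.   -0.37] F [ 0.8 -0.6  1.5] T [-0.07  0.01 -0.01]
shift cm [ 0.06 -0.7  -4.08] turn [-0.002 -0.009 -0.009]
```

move_arm(targets=[0,-0.4,-0.8,0,-0.008,-0.008,0,-0.1,-1.2,0,0,0,0,0,-1,0,0,0,0,0,-0.5,0,0,0,0,0,-0.2,0,0,0])

```text
time_s: 29.88
tcp_pos: [0.4448, -0.1608, 0.0786]
eef_rot: [0.709, -0.008, 0.705, 0.008]
contact_force: [-0.6, 0.4, -0.2]
width: 0.872
```

```bash
python3 -c "
from h import *
to(.4422,-.1615,.073,1.593)"
```

```text
t 29.88 tcp [ 0.4448 -0.1608  0.0786] jawang 1.5941 down [ 0.006 -0.    -1.   ] w 0.872 q [-0.35  0.2  -0.58  0.79  0.   -0.37] F [-0.6  0.4 -0.2] T [ 0.02  0.02 -0.04]
shift cm [-0.26 -0.07 -0.56] turn [ 0.     0.006 -0.001]
```

move_arm(targets=[-0.2,0,-0.4,0,0.005,0,0,0,0,0,0,0,0,0,0,0,0,0,0,0,0,0,0,0,0,0,0,0,0,0], jaw=1, squeeze=80)

```text
time_s: 30.3
tcp_pos: [0.4426, -0.1609, 0.0747]
eef_rot: [0.707, -0.009, 0.707, 0.008]
contact_force: [0.7, -0.6, -2.7]
width: 0.609
```

```bash
python3 -c "
from h import *
pose()"
```

```text
t 30.3 tcp [ 0.4426 -0.1609  0.0747] jawang 1.5941 down [ 0.    -0.001 -1.   ] w 0.609 q [-0.35  0.2  -0.58  0.79 -0.   -0.37] F [ 0.7 -0.6 -2.7] T [-0.04 -0.03  0.01]
```

move_arm(targets=[0,0,0.4,0,0,0,0,0,0.5,0,0,0,0,0,0.5,0,0,0,0,0,0.5,0,0,0,0,0,0.5,0,0,0])

```text
time_s: 30.72
tcp_pos: [0.4417, -0.1604, 0.0978]
eef_rot: [0.706, -0.008, 0.708, 0.008]
contact_force: [0.6, 1.0, -1.9]
width: 0.605
```

move_arm(targets=[0,0,0.8,0,0,0,0,0,1.5,0,0,0,0,0,1.5,0,0,0,0,0,1,0,0,0,0,0,0.5,0,0,0])

```text
time_s: 31.13
tcp_pos: [0.4412, -0.1603, 0.1572]
eef_rot: [0.706, -0.008, 0.708, 0.008]
contact_force: [0.6, 0.4, -1.1]
width: 0.608
```

```bash
python3 -c "
from h import *
to(.5301-.07,.14,.15,1.577)"
```

```text
t 31.13 tcp [ 0.4412 -0.1603  0.1572] jawang 1.5945 down [-0.002 -0.    -1.   ] w 0.608 q [-0.35  0.12 -0.47  0.99 -0.   -0.37] F [ 0.6  0.4 -1.1] T [ 0.   -0.06  0.02]
shift cm [ 1.89 30.03 -0.72] turn [ 0.    -0.002 -0.017]
```

move_arm(targets=[0.1,2,0,0,0,-0.008,0.2,3.4,0,0,0,-0.008,0.2,4,0,0,0,0,0.2,4,0,0,0,0,0.2,4,0,0,0,0])

```text
time_s: 31.55
tcp_pos: [0.4529, 0.0118, 0.1632]
eef_rot: [0.71, 0.001, 0.704, -0.005]
contact_force: [0.9, 0.7, -1.1]
width: 0.611
```

move_arm(targets=[0.2,4,0,0,0,0,0.2,3.5,0,0,0,0,0.2,2.3,0,0,0,0,0.1,1.2,0,0,0,0,0,0.4,0,0,0,0])

```text
time_s: 31.97
tcp_pos: [0.4594, 0.1382, 0.1665]
eef_rot: [0.711, -0.001, 0.703, -0.001]
contact_force: [0.0, -0.3, -2.3]
width: 0.609
```

move_arm(targets=[0,0,0,0,0,0,0,0,0,0,0,0,0,0,0,0,0,0,0,0,0,0,0,0,0,0,0,0,0,0])

```text
time_s: 32.38
tcp_pos: [0.459, 0.136, 0.1672]
eef_rot: [0.711, -0.001, 0.703, -0.002]
contact_force: [0.3, 0.0, -0.5]
width: 0.612
```

```bash
python3 -c "
from h import *
to(.459,.14,.040,1.577)"
```

```text
t 32.38 tcp [0.459  0.136  0.1672] jawang 1.5696 down [ 0.012 -0.004 -1.   ] w 0.612 q [ 0.29  0.12 -0.45  1.   -0.01  0.29] F [ 0.3  0.  -0.5] T [ 0.05  0.05 -0.01]
shift cm [  0.     0.4  -12.72] turn [0.004 0.012 0.007]
```

move_arm(targets=[0,0.2,-1,0.004,0.012,0.006,0,0,-2.2,0,0,0,0,0,-2.5,0,0,0,0,0,-2,0,0,0,0,0,-0.8,0,0,0])

```text
time_s: 32.8
tcp_pos: [0.4618, 0.1358, 0.0802]
eef_rot: [0.709, 0.001, 0.706, 0.001]
contact_force: [-0.4, -0.9, -1.2]
width: 0.611
```

```bash
python3 -c "
from h import *
to(.459,.14,.040,1.577)"
```

```text
t 32.8 tcp [0.4618 0.1358 0.0802] jawang 1.5713 down [ 0.004  0.003 -1.   ] w 0.611 q [ 0.28  0.21 -0.55  0.8   0.    0.28] F [-0.4 -0.9 -1.2] T [-0.    0.03 -0.  ]
shift cm [-0.28  0.42 -4.02] turn [-0.003  0.004  0.006]
```

move_arm(targets=[-0.2,0.4,-0.6,-0.003,0.004,0.006,0,0,-0.8,0,0,0,0,0,-0.4,0,0,0,0,0,-0.1,0,0,0,0,0,0,0,0,0])

```text
time_s: 33.22
tcp_pos: [0.4585, 0.1391, 0.0579]
eef_rot: [0.706, -0.002, 0.709, 0.002]
contact_force: [0.8, 0.1, -1.4]
width: 0.606
```

```bash
python3 -c "
from h import *
to(.459,.14,.040,1.577)"
```

```text
t 33.22 tcp [0.4585 0.1391 0.0579] jawang 1.5767 down [-0.004 -0.001 -1.   ] w 0.606 q [ 0.29  0.24 -0.58  0.76  0.    0.29] F [ 0.8  0.1 -1.4] T [ 0.03 -0.01 -0.03]
shift cm [ 0.05  0.09 -1.79] turn [ 0.001 -0.004  0.   ]
```

move_arm(targets=[0,0,-0.5,0,0,0,0,0,-0.6,0,0,0,0,0,-0.4,0,0,0,0,0,-0.3,0,0,0,0,0,0,0,0,0])

```text
time_s: 33.63
tcp_pos: [0.4608, 0.1399, 0.0404]
eef_rot: [0.707, -0.002, 0.707, 0.002]
contact_force: [-0.6, -0.1, -2.1]
width: 0.609
```

```bash
python3 -c "
from h import *
to(.459,.14,.040,1.577)"
```

```text
t 33.63 tcp [0.4608 0.1399 0.0404] jawang 1.577 down [ 0.  0. -1.] w 0.609 q [ 0.29  0.26 -0.59  0.71  0.    0.29] F [-0.6 -0.1 -2.1] T [-0.03  0.05 -0.05]
shift cm [-0.18  0.01 -0.04] turn [-0.  0.  0.]
```

move_arm(targets=[0,0,0,0,0,0,0,0,0,0,0,0,0,0,0,0,0,0,0,0,0,0,0,0,0,0,0,0,0,0], jaw=-0.75)

```text
time_s: 34.05
tcp_pos: [0.4619, 0.1402, 0.0413]
eef_rot: [0.708, -0.002, 0.706, 0.002]
contact_force: [-1.1, -0.2, -0.4]
width: 0.877
```

move_arm(targets=[0,0,1,0,0,0,0,0,2.5,0,0,0,0,0,3.5,0,0,0,0.5,-1,2.5,0,0,0,1,-2,1.5,0,0,0])

```text
time_s: 34.47
tcp_pos: [0.4713, 0.1105, 0.1544]
eef_rot: [0.705, -0.004, 0.71, 0.004]
contact_force: [0.9, 0.4, 0.9]
width: 0.871
```

```bash
python3 -c "
from h import *
to(.602,-.158,.17,1.593)"
```

```text
t 34.47 tcp [0.4713 0.1105 0.1544] jawang 1.5814 down [-0.007 -0.    -1.   ] w 0.871 q [ 0.23  0.15 -0.44  0.99  0.    0.22] F [0.9 0.4 0.9] T [ 0.05 -0.04 -0.  ]
shift cm [ 13.07 -26.85   1.56] turn [ 0.    -0.007  0.012]
```

move_arm(targets=[0.87,-1.8,0.3,0,-0.006,0.006,1.5,-3,0.3,0,0,0.006,1.75,-3.6,0.3,0,0,0,1.75,-3.6,0,0,0,0,1.75,-3.6,0,0,0,0])

```text
time_s: 34.88
tcp_pos: [0.5528, -0.0473, 0.1761]
eef_rot: [0.712, -0.011, 0.702, 0.012]
contact_force: [0.4, 0.3, -0.2]
width: 0.876
```

move_arm(targets=[1.75,-3.6,0,0,0,0,1.5,-3.1,0,0,0,0,1,-2.1,0,0,0,0,0.6,-1.2,0,0,0,0,0.3,-0.6,0,0,0,0])

```text
time_s: 35.3
tcp_pos: [0.6091, -0.1664, 0.1818]
eef_rot: [0.715, -0.009, 0.699, 0.009]
contact_force: [-0.2, 0.2, -0.1]
width: 0.874
```

move_arm(targets=[0,0,0,0,0,0,0,0,0,0,0,0,0,0,0,0,0,0,0,0,0,0,0,0,0,0,0,0,0,0])

```text
time_s: 35.72
tcp_pos: [0.6082, -0.1647, 0.1833]
eef_rot: [0.715, -0.009, 0.699, 0.009]
contact_force: [0.4, 0.1, -0.9]
width: 0.872
```

```bash
python3 -c "
from h import *
to(.602,-.158,.11,1.593)"
```

```text
t 35.72 tcp [ 0.6082 -0.1647  0.1833] jawang 1.5969 down [ 0.021  0.    -1.   ] w 0.872 q [-0.27  0.37 -0.07  1.1   0.01 -0.29] F [ 0.4  0.1 -0.9] T [-0.01  0.03 -0.05]
shift cm [-0.62  0.67 -7.33] turn [-0.     0.021 -0.004]
```

move_arm(targets=[-0.3,0.35,-0.8,0,0.011,-0.002,-0.2,0.15,-2,0,0.01,-0.002,0,0,-2.2,0,0,0,0,0,-1.3,0,0,0,0,0,-0.4,0,0,0])

```text
time_s: 36.13
tcp_pos: [0.6027, -0.1548, 0.1154]
eef_rot: [0.708, -0.009, 0.706, 0.009]
contact_force: [0.3, -0.0, -0.5]
width: 0.877
```

move_arm(targets=[0,0,0,0,0,0,0,0,0,0,0,0,0,0,0,0,0,0,0,0,0,0,0,0,0,0,0,0,0,0])

```text
time_s: 36.55
tcp_pos: [0.6019, -0.1528, 0.1154]
eef_rot: [0.707, -0.01, 0.707, 0.01]
contact_force: [-0.8, -0.8, 0.3]
width: 0.876
```

```bash
python3 -c "
from h import *
to(.602,-.158,.074,1.593)"
```

```text
t 36.55 tcp [ 0.6019 -0.1528  0.1154] jawang 1.5995 down [-0.001  0.001 -1.   ] w 0.876 q [-0.25  0.42 -0.17  0.99  0.   -0.28] F [-0.8 -0.8  0.3] T [-0.02 -0.03 -0.03]
shift cm [ 0.01 -0.52 -4.14] turn [-0.001 -0.001 -0.006]
```

move_arm(targets=[0,-0.4,-0.8,0,0,-0.006,0,0,-1.2,0,0,0,0,0,-1.1,0,0,0,0,0,-0.7,0,0,0,0,0,-0.2,0,0,0])

```text
time_s: 36.97
tcp_pos: [0.6035, -0.1581, 0.0738]
eef_rot: [0.708, -0.008, 0.706, 0.007]
contact_force: [-0.3, -0.4, -0.9]
width: 0.876
```

```bash
python3 -c "
from h import *
to(.602,-.158,.074,1.593)"
```

```text
t 36.97 tcp [ 0.6035 -0.1581  0.0738] jawang 1.5921 down [ 0.004 -0.001 -1.   ] w 0.876 q [-0.26  0.46 -0.21  0.9   0.   -0.28] F [-0.3 -0.4 -0.9] T [ 0.03 -0.02  0.01]
shift cm [-0.15  0.01  0.02] turn [0.001 0.004 0.001]
```

move_arm(targets=[0,0,0,0,0.003,0,0,0,0,0,0,0,0,0,0,0,0,0,0,0,0,0,0,0,0,0,0,0,0,0], jaw=1)

```text
time_s: 37.38
tcp_pos: [0.6024, -0.1584, 0.0723]
eef_rot: [0.706, -0.008, 0.708, 0.007]
contact_force: [-0.2, -0.1, -2.2]
width: 0.612
```

```bash
python3 -c "
from h import *
pose()"
```

```text
t 37.38 tcp [ 0.6024 -0.1584  0.0723] jawang 1.5916 down [-0.002 -0.001 -1.   ] w 0.612 q [-0.26  0.46 -0.21  0.9  -0.   -0.28] F [-0.2 -0.1 -2.2] T [-0.06 -0.09 -0.01]
```

move_arm(targets=[0,0,0.4,0,0,0,0,0,0.5,0,0,0,0,0,0.5,0,0,0,0,0,0.5,0,0,0,0,0,0.5,0,0,0])

```text
time_s: 37.8
tcp_pos: [0.5986, -0.1571, 0.0931]
eef_rot: [0.703, -0.007, 0.711, 0.008]
contact_force: [-0.2, -0.5, -1.1]
width: 0.61
```

move_arm(targets=[0,0,0.8,0,0,0,0,0,1.5,0,0,0,0,0,1.5,0,0,0,0,0,1,0,0,0,0,0,0.5,0,0,0])

```text
time_s: 38.22
tcp_pos: [0.6011, -0.1576, 0.1561]
eef_rot: [0.706, -0.008, 0.708, 0.008]
contact_force: [0.6, 0.3, -1.5]
width: 0.613
```

```bash
python3 -c "
from h import *
to(.6,.1412,.15,1.577)"
```

```text
t 38.22 tcp [ 0.6011 -0.1576  0.1561] jawang 1.5921 down [-0.003  0.    -1.   ] w 0.613 q [-0.26  0.39 -0.11  1.07 -0.   -0.28] F [ 0.6  0.3 -1.5] T [-0.02  0.   -0.04]
shift cm [-0.11 29.88 -0.61] turn [-0.    -0.003 -0.015]
```

move_arm(targets=[0,2,0,0,0,-0.007,0,3.4,0,0,0,-0.007,0,4,0,0,0,0,0,4,0,0,0,0,0,4,0,0,0,0])

```text
time_s: 38.63
tcp_pos: [0.6051, 0.0123, 0.1638]
eef_rot: [0.711, 0.001, 0.704, -0.005]
contact_force: [0.8, -0.2, -1.6]
width: 0.615
```

move_arm(targets=[0,4,0,0,0,0,0,3.5,0,0,0,0,0,2.3,0,0,0,0,0,1.2,0,0,0,0,0,0.6,0,0,0,0])

```text
time_s: 39.05
tcp_pos: [0.6051, 0.141, 0.1677]
eef_rot: [0.713, -0.0, 0.702, -0.001]
contact_force: [0.1, -0.5, -2.0]
width: 0.61
```

move_arm(targets=[0,0,0,0,0,0,0,0,0,0,0,0,0,0,0,0,0,0,0,0,0,0,0,0,0,0,0,0,0,0])

```text
time_s: 39.47
tcp_pos: [0.6057, 0.1371, 0.1683]
eef_rot: [0.713, 0.0, 0.701, -0.003]
contact_force: [-0.5, -0.0, -1.6]
width: 0.609
```

```bash
python3 -c "
from h import *
to(.6,.1412,.06,1.577)"
```

```text
t 39.47 tcp [0.6057 0.1371 0.1683] jawang 1.5665 down [ 0.016 -0.004 -1.   ] w 0.609 q [ 0.23  0.37 -0.11  1.07 -0.01  0.23] F [-0.5 -0.  -1.6] T [0.04 0.05 0.01]
shift cm [ -0.57   0.41 -10.83] turn [0.004 0.016 0.011]
```

move_arm(targets=[-0.2,0.3,-1,0.004,0.008,0.01,-0.2,0.1,-2.2,0,0.008,0,0,0,-2.5,0,0,0,0,0,-2,0,0,0,0,0,-0.8,0,0,0])

```text
time_s: 39.88
tcp_pos: [0.6039, 0.1378, 0.0817]
eef_rot: [0.709, 0.0, 0.705, 0.001]
contact_force: [-0.2, -0.6, -2.0]
width: 0.614
```

move_arm(targets=[0,0,-0.8,0,0,0,0,0,-1,0,0,0,0,0,-0.5,0,0,0,0,0,0,0,0,0,0,0,0,0,0,0])

```text
time_s: 40.3
tcp_pos: [0.6023, 0.1364, 0.0544]
eef_rot: [0.707, 0.0, 0.707, 0.001]
contact_force: [-0.1, -0.5, -1.8]
width: 0.61
```

```bash
python3 -c "
from h import *
to(.6,.1412,.037,1.577)"
```

```text
t 40.3 tcp [0.6023 0.1364 0.0544] jawang 1.5715 down [ 0.     0.001 -1.   ] w 0.61 q [ 0.22  0.47 -0.25  0.86  0.    0.22] F [-0.1 -0.5 -1.8] T [ 0.02  0.02 -0.01]
shift cm [-0.23  0.48 -1.74] turn [-0.001  0.     0.005]
```

move_arm(targets=[-0.1,0.4,-0.2,0,0,0.005,0,0.05,0,0,0,0,0,0,-0.4,0,0,0,0,0,-0.5,0,0,0,0,0,-0.4,0,0,0])

```text
time_s: 40.72
tcp_pos: [0.6045, 0.1426, 0.0425]
eef_rot: [0.71, -0.001, 0.705, 0.004]
contact_force: [-1.8, 0.3, -2.1]
width: 0.609
```

move_arm(targets=[0,0,-0.1,0,0,0,0,0,0,0,0,0,0,0,0,0,0,0,0,0,0,0,0,0,0,0,0,0,0,0])

```text
time_s: 41.13
tcp_pos: [0.6037, 0.1424, 0.04]
eef_rot: [0.709, -0.002, 0.705, 0.003]
contact_force: [0.3, 0.1, -1.0]
width: 0.61
```

```bash
python3 -c "
from h import *
to(.6,.1412,.037,1.577)"
```

```text
t 41.13 tcp [0.6037 0.1424 0.04  ] jawang 1.5778 down [ 0.006  0.003 -1.   ] w 0.61 q [ 0.23  0.48 -0.26  0.82  0.    0.22] F [ 0.3  0.1 -1. ] T [-0.07  0.02  0.01]
shift cm [-0.37 -0.12 -0.3 ] turn [-0.003  0.006 -0.001]
```

move_arm(targets=[0,0,-0.2,0,0,0,0,0,-0.1,0,0,0,0,0,0,0,0,0,0,0,0,0,0,0,0,0,0,0,0,0])

```text
time_s: 41.55
tcp_pos: [0.6039, 0.1423, 0.037]
eef_rot: [0.709, -0.001, 0.705, 0.003]
contact_force: [-0.1, -1.0, -2.0]
width: 0.612
```

move_arm(targets=[0,0,0,0,0,0,0,0,0,0,0,0,0,0,0,0,0,0,0,0,0,0,0,0,0,0,0,0,0,0], jaw=-0.7)

```text
time_s: 41.97
tcp_pos: [0.6051, 0.1425, 0.0381]
eef_rot: [0.71, -0.001, 0.704, 0.004]
contact_force: [0.3, -0.8, -0.6]
width: 0.852
```

move_arm(targets=[0,0,1,0,0,0,0,0,2.5,0,0,0,0,0,4,0,0,0,0,-1,3.5,0,0,0,-0.5,-2,2.5,0,0,0.02])

```text
time_s: 42.38
tcp_pos: [0.594, 0.1134, 0.1729]
eef_rot: [0.705, -0.01, 0.709, 0.011]
contact_force: [0.5, -0.5, -0.1]
width: 0.851
```

move_arm(targets=[-1,-3.3,0.5,0,0,0.03,-1.1,-3.8,0,0,0,0.03,-1.1,-3.8,0,0,0,0.03,-1.1,-3.8,0,0,0,0.02,-1.1,-3.8,0,0,0,0], jaw=0)

```text
time_s: 42.8
tcp_pos: [0.5453, -0.0728, 0.193]
eef_rot: [0.711, -0.055, 0.699, 0.057]
contact_force: [0.5, -0.8, 0.2]
width: 0.498
```

```bash
python3 -c "
from h import *
to(.5224,-.1602,.15,1.712)"
```

```text
t 42.8 tcp [ 0.5453 -0.0728  0.193 ] jawang 1.7284 down [ 0.017  0.004 -1.   ] w 0.498 q [-0.14  0.22 -0.25  1.08  0.01 -0.29] F [ 0.5 -0.8  0.2] T [-0.02 -0.03 -0.01]
shift cm [-2.29 -8.74 -4.3 ] turn [-0.004  0.017 -0.016]
```

move_arm(targets=[-0.7,-2.8,0,0,0.008,-0.008,-0.5,-2,-0.5,0,0.008,-0.008,-0.3,-1.2,-1,0,0,0,-0.1,-0.6,-1,0,0,0,0,0,-0.5,0,0,0])

```text
time_s: 43.22
tcp_pos: [0.5272, -0.1501, 0.1694]
eef_rot: [0.709, -0.047, 0.702, 0.046]
contact_force: [0.0, -0.2, -0.5]
width: 0.497
```

move_arm(targets=[0,0,0,0,0,0,0,0,0,0,0,0,0,0,0,0,0,0,0,0,0,0,0,0,0,0,0,0,0,0])

```text
time_s: 43.63
tcp_pos: [0.5276, -0.1465, 0.1692]
eef_rot: [0.708, -0.047, 0.703, 0.048]
contact_force: [-0.3, -0.2, 0.1]
width: 0.503
```

Run:
```python
from h import *
to(.5224,-.1602,.091,1.712)
im,d,i=snap('top'); z=pts(d,i)[...,2]; P=pts(d,i)
rects(P,(z>.04)&(z<.065)&(d>0)&(P[...,0]<.62)&(P[...,1]<-.25),60)
```

```text
t 43.63 tcp [ 0.5276 -0.1465  0.1692] jawang 1.7057 down [ 0.008  0.001 -1.   ] w 0.503 q [-0.27  0.24 -0.29  1.03  0.   -0.41] F [-0.3 -0.2  0.1] T [0.04 0.03 0.03]
shift cm [-0.52 -1.37 -7.82] turn [-0.001  0.008  0.006]
[455 159  19  29  89] z 0.052 c [ 570.8 -546.9] size [109.   4.] ang 28.8
[412 196  21  21 120] z 0.053 c [ 458.3 -402.8] size [56. 56.] ang 69.2
[448 235  30  30 274] z 0.058 c [ 312.7 -533.5] size [70. 92.] ang 54.8
[405 250  27  29 243] z 0.058 c [ 264.2 -382.4] size [92. 69.] ang 17.3
```

move_arm(targets=[-0.3,-0.7,-0.5,0,0.008,0.006,-0.1,-0.5,-1,0,0,0,0,0,-1,0,0,0,0,0,-0.5,0,0,0,0,0,0,0,0,0])

```text
time_s: 44.1
tcp_pos: [0.5238, -0.1591, 0.1364]
eef_rot: [0.705, -0.05, 0.705, 0.051]
contact_force: [-0.3, 0.6, -0.8]
width: 0.5
```

```bash
python3 -c "
from h import *
to(.5224,-.1602,.091,1.712)"
```

```text
t 44.1 tcp [ 0.5238 -0.1591  0.1364] jawang 1.714 down [ 0.     0.001 -1.   ] w 0.5 q [-0.3   0.27 -0.33  0.97  0.   -0.44] F [-0.3  0.6 -0.8] T [ 0.07  0.03 -0.03]
shift cm [-0.14 -0.11 -4.54] turn [-0.001  0.    -0.002]
```

move_arm(targets=[-0.1,0,-0.8,0,0,0,0,0,-1.4,0,0,0,0,0,-1.3,0,0,0,0,0,-0.7,0,0,0,0,0,-0.3,0,0,0])

```text
time_s: 44.52
tcp_pos: [0.5221, -0.1592, 0.0878]
eef_rot: [0.705, -0.05, 0.705, 0.051]
contact_force: [0.7, 0.4, 0.0]
width: 0.503
```

```bash
python3 -c "
from h import *
to(.5224,-.1602,.091,1.712)"
```

```text
t 44.52 tcp [ 0.5221 -0.1592  0.0878] jawang 1.7132 down [ 0.     0.001 -1.   ] w 0.503 q [-0.3   0.31 -0.39  0.87  0.   -0.44] F [0.7 0.4 0. ] T [-0.03  0.01 -0.03]
shift cm [ 0.03 -0.1   0.32] turn [-0.001  0.    -0.001]
```

move_arm(targets=[0,0,0,0,0,0,0,0,0,0,0,0,0,0,0,0,0,0,0,0,0,0,0,0,0,0,0,0,0,0], jaw=1, squeeze=60)

```text
time_s: 44.93
tcp_pos: [0.5215, -0.1611, 0.0872]
eef_rot: [0.705, -0.051, 0.706, 0.049]
contact_force: [1.8, -0.9, -5.9]
width: 0.158
```

```bash
python3 -c "
from h import *
pose()"
```

```text
t 44.93 tcp [ 0.5215 -0.1611  0.0872] jawang 1.7123 down [-0.002 -0.003 -1.   ] w 0.158 q [-0.3   0.32 -0.39  0.87 -0.   -0.44] F [ 1.8 -0.9 -5.9] T [ 0.2 -0.2 -0. ]
```

move_arm(targets=[0,0,-0.4,0,0,0,0,0,-0.4,0,0,0,0,0,-0.3,0,0,0,0,0,-0.2,0,0,0,0,0,-0.1,0,0,0])

```text
time_s: 45.35
tcp_pos: [0.5217, -0.1611, 0.0819]
eef_rot: [0.706, -0.051, 0.705, 0.049]
contact_force: [-3.2, -0.3, 6.6]
width: 0.157
```

move_arm(targets=[0,0,-0.1,0,0,0.11,0,0,-0.1,0,0,0.11,0,0,-0.1,0,0,0.11,0,0,-0.1,0,0,0.11,0,0,-0.1,0,0,0.11])

```text
time_s: 45.77
tcp_pos: [0.5218, -0.1614, 0.0817]
eef_rot: [0.665, -0.249, 0.661, 0.245]
contact_force: [-2.2, -1.4, 7.3]
width: 0.157
```

```bash
python3 -c "
from h import *
pose()"
```

```text
t 45.77 tcp [ 0.5218 -0.1614  0.0817] jawang 2.2844 down [ 0.007 -0.003 -1.   ] w 0.157 q [-0.3   0.31 -0.41  0.84 -0.   -1.01] F [-2.2 -1.4  7.3] T [ 0.27  0.99 -0.06]
```

move_arm(targets=[0,0,-0.1,0,0,0.11,0,0,-0.1,0,0,0.11,0,0,-0.1,0,0,0.11,0,0,-0.1,0,0,0.11,0,0,-0.1,0,0,0.11])

```text
time_s: 46.18
tcp_pos: [0.5221, -0.1616, 0.0816]
eef_rot: [0.568, -0.428, 0.562, 0.423]
contact_force: [-2.9, 0.2, 8.4]
width: 0.156
```

move_arm(targets=[0,0,-0.1,0,0,0.11,0,0,-0.1,0,0,0.11,0,0,-0.1,0,0,0.07,0,0,-0.1,0,0,0.04,0,0,-0.1,0,0,0.02])

```text
time_s: 46.6
tcp_pos: [0.5223, -0.1611, 0.0816]
eef_rot: [-0.481, 0.524, -0.473, -0.52]
contact_force: [-3.5, 2.1, 9.8]
width: 0.159
```

```bash
python3 -c "
from h import *
pose()"
```

```text
t 46.6 tcp [ 0.5223 -0.1611  0.0816] jawang -3.052 down [ 0.012  0.004 -1.   ] w 0.159 q [-0.3   0.31 -0.41  0.84  0.01 -1.96] F [-3.5  2.1  9.8] T [ 0.62  1.38 -0.78]
```

move_arm(targets=[0,0,0.4,0,0,0,0,0,0.4,0,0,0,0,0,0,0,0,0,0,0,0,0,0,0,0,0,0,0,0,0])

```text
time_s: 47.02
tcp_pos: [0.5221, -0.161, 0.0872]
eef_rot: [-0.482, 0.522, -0.475, -0.518]
contact_force: [-0.7, 0.4, 3.0]
width: 0.161
```

move_arm(targets=[0,0,0,0,0,0,0,0,0,0,0,0,0,0,0,0,0,0,0,0,0,0,0,0,0,0,0,0,0,0], jaw=0)

```text
time_s: 47.43
tcp_pos: [0.5234, -0.1609, 0.0883]
eef_rot: [-0.482, 0.524, -0.473, -0.518]
contact_force: [-0.7, -0.3, 0.7]
width: 0.504
```

move_arm(targets=[0,0,2,0,0,0,0,0,4,0,0,0,0,0,4,0,0,0,0,0,4,0,0,0,0,0,2,0,0,0])

```text
time_s: 47.85
tcp_pos: [0.5167, -0.1586, 0.2477]
eef_rot: [0.48, -0.52, 0.475, 0.523]
contact_force: [2.0, 1.2, 0.6]
width: 0.498
```

move_arm(targets=[0,0,0,0,0,0,0,0,0,0,0,0,0,0,0,0,0,0,0,0,0,0,0,0,0,0,0,0,0,0])

```text
time_s: 48.27
tcp_pos: [0.5189, -0.1592, 0.2515]
eef_rot: [-0.481, 0.523, -0.474, -0.521]
contact_force: [0.1, 0.8, -0.2]
width: 0.501
```

Run:
```python
from h import *
pose()
im,d,i=snap('wrist','w5.png'); P=pts(d,i); np.savez('w5.npz',im=im,P=P,d=d)
z=P[...,2]
for a,b in((.105,.13),(.066,.087),(.045,.062)):
    print(a,b); rects(P,(z>a)&(z<b)&(d>0)&(P[...,0]<.7)&(P[...,0]>.3),250)
```

```text
t 48.27 tcp [ 0.5189 -0.1592  0.2515] jawang -3.0525 down [ 0.009  0.006 -1.   ] w 0.501 q [-0.3   0.19 -0.16  1.21  0.01 -1.96] F [ 0.1  0.8 -0.2] T [ 0.03  0.   -0.01]
0.105 0.13
[310 161  17  55 764] z 0.12 c [ 522.6 -160.2] size [14. 52.] ang 1.1
0.066 0.087
[304 139  29  82 983] z 0.08 c [ 523.  -160.2] size [31. 90.] ang 5.7
[ 204  143   85   65 1800] z 0.071 c [ 603.4 -156.4] size [92. 68.] ang 1.3
[ 349  154   86   63 1769] z 0.071 c [ 440.7 -159.7] size [93. 68.] ang 1.4
0.045 0.062
[221 148  52  54 422] z 0.054 c [ 618.6 -140.6] size [41. 82.] ang 46.2
[296 151  14  49 534] z 0.057 c [ 541.6 -159.6] size [14. 56.] ang 1.3
[327 153  16  49 526] z 0.057 c [ 503.8 -160.4] size [14. 56.] ang 1.3
[362 162  57  49 409] z 0.054 c [ 424.8 -144.4] size [82. 41.] ang 46.2
```

View pics/w5.png

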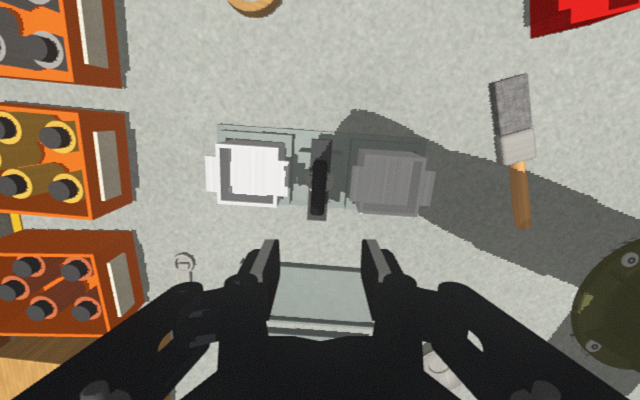

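The view shows the keeper unlocked, with the handle upright along y at (318,185). Both large cups are empty, at (250,172) and (390,180). Next, turn the jaws and pick up the far large cup.

move_arm(targets=[0.8,0,0.1,0,0,-0.117,1.5,0,0.1,0,0,-0.117,1.8,0,0.1,0,0,-0.117,1.7,0,0.1,0,0,-0.117,1.2,0,0.1,0,0,-0.117], jaw=-1)

```text
time_s: 48.73
tcp_pos: [0.5851, -0.1582, 0.2498]
eef_rot: [0.613, -0.352, 0.611, 0.356]
contact_force: [0.1, -0.5, 0.5]
width: 1.0
```

move_arm(targets=[0.6,0,0.1,0,0,-0.117,0.2,0,0.1,0,0,-0.117,0,0,0.1,0,0,-0.117,0,0,0.1,0,0,-0.117,0,0,0,0,0,-0.117])

```text
time_s: 49.15
tcp_pos: [0.5936, -0.157, 0.2452]
eef_rot: [0.689, -0.148, 0.692, 0.157]
contact_force: [-1.0, 0.5, -0.2]
width: 0.999
```

move_arm(targets=[0,0,0,0,0,-0.117,0,0,0,0,0,-0.117,0,0,0,0,0,-0.08,0,0,0,0,0,-0.04,0,0,0,0,0,0])

```text
time_s: 49.57
tcp_pos: [0.5903, -0.156, 0.2372]
eef_rot: [0.702, -0.014, 0.712, 0.027]
contact_force: [-0.8, -0.4, -0.3]
width: 1.004
```

```bash
python3 -c "
from h import *
to(.6034,-.1564,.11,1.593)"
```

```text
t 49.57 tcp [ 0.5903 -0.156   0.2372] jawang 1.6289 down [-0.014  0.018 -1.   ] w 1.004 q [-0.27  0.35  0.01  1.26  0.01 -0.32] F [-0.8 -0.4 -0.3] T [-0.03  0.01 -0.05]
shift cm [  1.31  -0.04 -12.72] turn [-0.019 -0.014 -0.036]
```

move_arm(targets=[0.5,0,-1,-0.01,-0.007,-0.018,0.4,0,-2.2,-0.009,-0.007,-0.015,0.1,0,-2.7,0,0,0,0,0,-2.7,0,0,0,0,0,-1.8,0,0,0])

```text
time_s: 49.98
tcp_pos: [0.6017, -0.1564, 0.1305]
eef_rot: [0.708, -0.012, 0.706, 0.01]
contact_force: [0.1, -0.5, -0.5]
width: 1.003
```

move_arm(targets=[0,0,-0.7,0,0,0,0,0,0,0,0,0,0,0,0,0,0,0,0,0,0,0,0,0,0,0,0,0,0,0])

```text
time_s: 50.4
tcp_pos: [0.5977, -0.1553, 0.1179]
eef_rot: [0.705, -0.012, 0.709, 0.012]
contact_force: [-0.6, 0.1, 0.4]
width: 1.001
```

```bash
python3 -c "
from h import *
to(.6034,-.1564,.034,1.593)"
```

```text
t 50.4 tcp [ 0.5977 -0.1553  0.1179] jawang 1.6051 down [-0.006  0.    -1.   ] w 1.001 q [-0.25  0.42 -0.17  0.99 -0.   -0.29] F [-0.6  0.1  0.4] T [-0.05 -0.02 -0.  ]
shift cm [ 0.57 -0.11 -8.39] turn [-0.    -0.006 -0.012]
```

move_arm(targets=[0.3,-0.1,-0.8,0,-0.005,-0.01,0.1,0,-1.5,0,0,0,0,0,-1.5,0,0,0,0,0,-0.5,0,0,0,0,0,0,0,0,0])

```text
time_s: 50.82
tcp_pos: [0.6075, -0.158, 0.0786]
eef_rot: [0.711, -0.009, 0.703, 0.007]
contact_force: [-0.6, -0.4, 0.1]
width: 1.0
```

```bash
python3 -c "
from h import *
to(.6034,-.1564,.034,1.593)"
```

```text
t 50.82 tcp [ 0.6075 -0.158   0.0786] jawang 1.5931 down [ 0.011 -0.003 -1.   ] w 1.0 q [-0.25  0.45 -0.21  0.9   0.   -0.28] F [-0.6 -0.4  0.1] T [-0.03  0.02  0.  ]
shift cm [-0.41  0.16 -4.46] turn [ 0.003  0.011 -0.   ]
```

move_arm(targets=[-0.3,0.15,-0.8,0.003,0.01,0,0,0,-1.3,0,0,0,0,0,-1.2,0,0,0,0,0,-0.7,0,0,0,0,0,-0.3,0,0,0])

```text
time_s: 51.23
tcp_pos: [0.6068, -0.157, 0.0363]
eef_rot: [0.709, -0.008, 0.705, 0.007]
contact_force: [-0.3, -0.5, -0.1]
width: 0.999
```

```bash
python3 -c "
from h import *
to(.6034,-.1564,.034,1.593)"
```

```text
t 51.23 tcp [ 0.6068 -0.157   0.0363] jawang 1.5926 down [ 0.006 -0.001 -1.   ] w 0.999 q [-0.25  0.5  -0.25  0.82  0.   -0.28] F [-0.3 -0.5 -0.1] T [ 0.    0.03 -0.01]
shift cm [-0.34  0.06 -0.23] turn [0.001 0.006 0.   ]
```

move_arm(targets=[0,0,0,0,0,0,0,0,0,0,0,0,0,0,0,0,0,0,0,0,0,0,0,0,0,0,0,0,0,0], jaw=1)

```text
time_s: 51.65
tcp_pos: [0.6065, -0.1575, 0.0364]
eef_rot: [0.709, -0.008, 0.705, 0.007]
contact_force: [-0.0, -0.2, -2.6]
width: 0.785
```

```bash
python3 -c "
from h import *
pose()"
```

```text
t 51.65 tcp [ 0.6065 -0.1575  0.0364] jawang 1.5922 down [ 0.004 -0.001 -1.   ] w 0.785 q [-0.25  0.5  -0.25  0.82 -0.   -0.28] F [-0.  -0.2 -2.6] T [ 0.03  0.   -0.  ]
```

move_arm(targets=[0,0,0.8,0,0,0,0,0,1.5,0,0,0,0,0,2.2,0,0,0,0,0.5,2.2,0,0,0,0,1.8,1.5,0,0,-0.005])

```text
time_s: 52.07
tcp_pos: [0.6018, -0.1361, 0.1182]
eef_rot: [0.705, -0.005, 0.709, 0.004]
contact_force: [1.0, 0.3, -2.5]
width: 0.788
```

move_arm(targets=[-0.3,3,0.5,0,0,-0.005,-0.7,3.7,0,0,0,-0.005,-0.9,3.7,0,0,0,0,-1,2.7,0,0,0,0,-0.7,1.6,0,0,0,0])

```text
time_s: 52.48
tcp_pos: [0.5699, 0.0141, 0.1331]
eef_rot: [0.71, 0.001, 0.704, -0.002]
contact_force: [-0.4, -1.1, -3.4]
width: 0.781
```

move_arm(targets=[-0.3,0.7,0,0,0,0,0,0,0,0,0,0,0,0,0,0,0,0,0,0,0,0,0,0,0,0,0,0,0,0])

```text
time_s: 52.9
tcp_pos: [0.5664, 0.0233, 0.1354]
eef_rot: [0.711, -0.001, 0.703, -0.001]
contact_force: [-0.5, -1.1, -2.8]
width: 0.782
```

```bash
python3 -c "
from h import *
to(.5665,.031,.05,1.577)"
```

```text
t 52.9 tcp [0.5664 0.0233 0.1354] jawang 1.5712 down [ 0.011 -0.002 -1.   ] w 0.782 q [ 0.04  0.3  -0.29  0.97 -0.    0.04] F [-0.5 -1.1 -2.8] T [0.01 0.01 0.02]
shift cm [ 0.01  0.77 -8.54] turn [0.002 0.011 0.006]
```

move_arm(targets=[0,0.4,-1,0.002,0.01,0.006,0,0.3,-2,0,0,0,0,0,-2.2,0,0,0,0,0,-1.6,0,0,0,0,0,-0.6,0,0,0])

```text
time_s: 53.32
tcp_pos: [0.5705, 0.0264, 0.0587]
eef_rot: [0.709, -0.0, 0.705, 0.0]
contact_force: [-0.7, -0.5, -2.7]
width: 0.788
```

move_arm(targets=[0,0,0,0,0,0,0,0,0,0,0,0,0,0,0,0,0,0,0,0,0,0,0,0,0,0,0,0,0,0])

```text
time_s: 53.73
tcp_pos: [0.5702, 0.0247, 0.0572]
eef_rot: [0.707, 0.001, 0.707, -0.001]
contact_force: [0.5, -0.3, -2.9]
width: 0.786
```

```bash
python3 -c "
from h import *
to(.5665,.031,.0284,1.577)"
```

```text
t 53.73 tcp [0.5702 0.0247 0.0572] jawang 1.5687 down [ 0.001 -0.    -1.   ] w 0.786 q [ 0.04  0.39 -0.37  0.82 -0.    0.05] F [ 0.5 -0.3 -2.9] T [ 0.01 -0.02 -0.04]
shift cm [-0.37  0.63 -2.88] turn [0.    0.001 0.008]
```

move_arm(targets=[-0.2,0.5,-0.4,0,0,0.008,0,0,-0.6,0,0,0,0,0,-0.6,0,0,0,0,0,-0.5,0,0,0,0,0,-0.3,0,0,0])

```text
time_s: 54.15
tcp_pos: [0.5705, 0.0308, 0.0342]
eef_rot: [0.71, -0.002, 0.705, 0.003]
contact_force: [-1.1, -0.7, -2.6]
width: 0.785
```

```bash
python3 -c "
from h import *
to(.5665,.031,.0284,1.577)"
```

```text
t 54.15 tcp [0.5705 0.0308 0.0342] jawang 1.5781 down [ 0.007  0.    -1.   ] w 0.785 q [ 0.05  0.41 -0.39  0.76 -0.    0.05] F [-1.1 -0.7 -2.6] T [-0.04  0.04  0.03]
shift cm [-0.4   0.02 -0.58] turn [-0.     0.007 -0.001]
```

move_arm(targets=[-0.1,0,-0.3,0,0.006,0,0,0,-0.2,0,0,0,0,0,-0.1,0,0,0,0,0,0,0,0,0,0,0,0,0,0,0])

```text
time_s: 54.57
tcp_pos: [0.5691, 0.0308, 0.0284]
eef_rot: [0.707, -0.003, 0.707, 0.003]
contact_force: [-0.6, 0.8, -2.2]
width: 0.787
```

move_arm(targets=[0,0,0,0,0,0,0,0,0,0,0,0,0,0,0,0,0,0,0,0,0,0,0,0,0,0,0,0,0,0], jaw=-1)

```text
time_s: 54.98
tcp_pos: [0.5704, 0.0307, 0.0288]
eef_rot: [0.708, -0.002, 0.707, 0.003]
contact_force: [0.1, -0.3, -0.2]
width: 1.001
```

move_arm(targets=[0,0,1,0,0,0,0,0,2.5,0,0,0,0,0,3.5,0,0,0,-1,-1,3,0,0,0,-2,-2,2,0,0,0])

```text
time_s: 55.4
tcp_pos: [0.5374, 0.0024, 0.1497]
eef_rot: [0.705, -0.004, 0.709, 0.004]
contact_force: [0.1, -0.0, 0.8]
width: 1.001
```

move_arm(targets=[-2.4,-2.8,0,0,0,0.008,-2.4,-3,0,0,0,0.008,-2,-3,0,0,0,0,-1.2,-2.5,0,0,0,0,-0.6,-1.8,0,0,0,0])

```text
time_s: 55.82
tcp_pos: [0.4514, -0.1321, 0.1615]
eef_rot: [0.71, -0.012, 0.704, 0.011]
contact_force: [0.2, -1.0, 0.2]
width: 1.002
```

move_arm(targets=[-0.2,-0.8,0,0,0,0,0,0,0,0,0,0,0,0,0,0,0,0,0,0,0,0,0,0,0,0,0,0,0,0])

```text
time_s: 56.23
tcp_pos: [0.4494, -0.1423, 0.1644]
eef_rot: [0.712, -0.011, 0.703, 0.009]
contact_force: [-0.3, 0.1, -0.2]
width: 1.006
```

```bash
python3 -c "
from h import *
to(.4407,-.1597,.11,1.593)"
```

```text
t 56.23 tcp [ 0.4494 -0.1423  0.1644] jawang 1.5993 down [ 0.013 -0.002 -1.   ] w 1.006 q [-0.31  0.1  -0.47  0.99  0.   -0.34] F [-0.3  0.1 -0.2] T [ 0.06  0.07 -0.03]
shift cm [-0.87 -1.74 -5.44] turn [ 0.002  0.013 -0.006]
```

move_arm(targets=[-0.4,-0.8,-0.8,0.002,0.006,-0.006,-0.3,-0.6,-1.7,0,0.006,0,0,-0.2,-1.5,0,0,0,0,0,-0.8,0,0,0,0,0,-0.3,0,0,0])

```text
time_s: 56.65
tcp_pos: [0.4441, -0.1568, 0.1105]
eef_rot: [0.707, -0.01, 0.707, 0.01]
contact_force: [-0.4, 0.6, 0.5]
width: 1.002
```

move_arm(targets=[0,0,0,0,0,0,0,0,0,0,0,0,0,0,0,0,0,0,0,0,0,0,0,0,0,0,0,0,0,0])

```text
time_s: 57.07
tcp_pos: [0.4441, -0.1559, 0.1103]
eef_rot: [0.707, -0.011, 0.707, 0.011]
contact_force: [-1.1, -0.1, 0.4]
width: 1.0
```

```bash
python3 -c "
from h import *
to(.4407,-.1597,.034,1.593)"
```

```text
t 57.07 tcp [ 0.4441 -0.1559  0.1103] jawang 1.6015 down [-0.001  0.001 -1.   ] w 1.0 q [-0.34  0.16 -0.53  0.88  0.   -0.37] F [-1.1 -0.1  0.4] T [ 0.05 -0.04 -0.  ]
shift cm [-0.34 -0.38 -7.63] turn [-0.001 -0.001 -0.008]
```

move_arm(targets=[-0.2,-0.3,-0.8,0,0,-0.006,0,0,-1.3,0,0,0,0,0,-1.1,0,0,0,0,0,-0.4,0,0,0,0,0,0,0,0,0])

```text
time_s: 57.48
tcp_pos: [0.4438, -0.1604, 0.0741]
eef_rot: [0.709, -0.009, 0.706, 0.008]
contact_force: [-0.4, -0.1, 0.7]
width: 0.999
```

```bash
python3 -c "
from h import *
to(.4407,-.1597,.034,1.593)"
```

```text
t 57.48 tcp [ 0.4438 -0.1604  0.0741] jawang 1.5943 down [ 0.004 -0.002 -1.   ] w 0.999 q [-0.35  0.2  -0.58  0.78 -0.   -0.37] F [-0.4 -0.1  0.7] T [-0.02  0.02  0.04]
shift cm [-0.31  0.07 -4.01] turn [ 0.002  0.004 -0.001]
```

move_arm(targets=[-0.2,0,-0.8,0.002,0.004,0,0,0,-1.2,0,0,0,0,0,-1.1,0,0,0,0,0,-0.6,0,0,0,0,0,-0.2,0,0,0])

```text
time_s: 57.9
tcp_pos: [0.4425, -0.1613, 0.0342]
eef_rot: [0.708, -0.008, 0.706, 0.008]
contact_force: [-0.6, 0.2, -1.0]
width: 0.998
```

move_arm(targets=[0,0,0,0,0,0,0,0,0,0,0,0,0,0,0,0,0,0,0,0,0,0,0,0,0,0,0,0,0,0], jaw=1)

```text
time_s: 58.32
tcp_pos: [0.4423, -0.1612, 0.0348]
eef_rot: [0.708, -0.008, 0.706, 0.008]
contact_force: [-0.3, -0.3, -2.5]
width: 0.789
```

move_arm(targets=[0,0,0.8,0,0,0,0,0,1.5,0,0,0,0,0,2.2,0,0,0,0,0,1.8,0,0,0,0,0,1,0,0,0])

```text
time_s: 58.73
tcp_pos: [0.441, -0.1606, 0.1103]
eef_rot: [0.707, -0.008, 0.707, 0.008]
contact_force: [0.5, -0.4, -2.4]
width: 0.785
```

```bash
python3 -c "
from h import *
to(.4695,.031,.11,1.577)"
```

```text
t 58.73 tcp [ 0.441  -0.1606  0.1103] jawang 1.5936 down [-0.001  0.001 -1.   ] w 0.785 q [-0.35  0.16 -0.54  0.88  0.   -0.37] F [ 0.5 -0.4 -2.4] T [-0.05 -0.05 -0.01]
shift cm [ 2.85 19.16 -0.03] turn [-0.001 -0.001 -0.017]
```

move_arm(targets=[0.1,1,0.2,0,0,-0.005,0.3,2.3,0.2,0,0,-0.005,0.4,3.5,0,0,0,-0.005,0.5,3.9,0,0,0,0,0.5,3.4,0,0,0,0])

```text
time_s: 59.15
tcp_pos: [0.4618, -0.0222, 0.1222]
eef_rot: [0.71, 0.0, 0.704, -0.004]
contact_force: [1.0, -0.1, -3.2]
width: 0.783
```

move_arm(targets=[0.4,2.3,0,0,0,0,0.3,1.4,0,0,0,0,0.2,0.8,0,0,0,0,0,0.3,-0.5,0,0,0,0,0,-1,0,0,0])

```text
time_s: 59.57
tcp_pos: [0.4729, 0.0343, 0.1113]
eef_rot: [0.712, -0.002, 0.702, -0.0]
contact_force: [0.4, -0.4, -2.3]
width: 0.78
```

move_arm(targets=[0,0,-1,0,0,0,0,0,-0.8,0,0,0,0,0,0,0,0,0,0,0,0,0,0,0,0,0,0,0,0,0])

```text
time_s: 59.98
tcp_pos: [0.469, 0.0302, 0.0874]
eef_rot: [0.71, -0.001, 0.705, -0.003]
contact_force: [-0.4, -1.1, -3.4]
width: 0.782
```

```bash
python3 -c "
from h import *
to(.4683,.031,.027,1.577)"
```

```text
t 59.98 tcp [0.469  0.0302 0.0874] jawang 1.5686 down [ 0.007 -0.005 -1.   ] w 0.782 q [ 0.07  0.18 -0.57  0.81 -0.01  0.07] F [-0.4 -1.1 -3.4] T [ 0.03 -0.    0.01]
shift cm [-0.07  0.08 -6.04] turn [0.005 0.007 0.008]
```

move_arm(targets=[0,0.1,-0.8,0.005,0.007,0.008,0,0,-1.5,0,0,0,0,0,-1.3,0,0,0,0,0,-0.7,0,0,0,0,0,-0.2,0,0,0])

```text
time_s: 60.4
tcp_pos: [0.471, 0.0299, 0.0411]
eef_rot: [0.708, -0.001, 0.706, 0.002]
contact_force: [-0.0, 0.2, -3.2]
width: 0.786
```

```bash
python3 -c "
from h import *
to(.4683,.031,.027,1.577)"
```

```text
t 60.4 tcp [0.471  0.0299 0.0411] jawang 1.5756 down [ 0.003  0.001 -1.   ] w 0.786 q [ 0.06  0.24 -0.62  0.71  0.    0.06] F [-0.   0.2 -3.2] T [ 0.03 -0.01  0.01]
shift cm [-0.27  0.11 -1.41] turn [-0.001  0.003  0.001]
```

move_arm(targets=[-0.2,0,-0.5,0,0.003,0,0,0,-0.5,0,0,0,0,0,-0.3,0,0,0,0,0,-0.1,0,0,0,0,0,0,0,0,0])

```text
time_s: 60.82
tcp_pos: [0.4694, 0.0298, 0.0263]
eef_rot: [0.707, -0.001, 0.707, 0.002]
contact_force: [0.1, 0.4, -2.6]
width: 0.786
```

move_arm(targets=[0,0,-0.1,0,0,0,0,0,0,0,0,0,0,0,0,0,0,0,0,0,0,0,0,0,0,0,0,0,0,0])

```text
time_s: 61.23
tcp_pos: [0.4708, 0.0301, 0.0275]
eef_rot: [0.708, -0.001, 0.706, 0.002]
contact_force: [0.7, -0.7, -2.1]
width: 0.786
```

move_arm(targets=[0,0,0,0,0,0,0,0,0,0,0,0,0,0,0,0,0,0,0,0,0,0,0,0,0,0,0,0,0,0], jaw=-1)

```text
time_s: 61.65
tcp_pos: [0.4726, 0.0302, 0.0286]
eef_rot: [0.709, -0.001, 0.705, 0.002]
contact_force: [0.1, 0.7, 0.3]
width: 0.998
```

move_arm(targets=[0,0,1,0,0,0,0,0,2.5,0,0,0,0,0,4,0,0,0,0.5,-1.5,3.5,0,0,0,0.8,-2.5,3,0,0,-0.03])

```text
time_s: 62.07
tcp_pos: [0.4767, -0.008, 0.1691]
eef_rot: [0.703, 0.008, 0.711, -0.006]
contact_force: [0.8, -0.1, 0.3]
width: 0.999
```

move_arm(targets=[0.8,-3.3,2.2,0,0,-0.06,0.8,-3.7,1.5,0,0,-0.06,0.8,-4,0.5,0,0,-0.06,0.8,-4,0,0,0,-0.06,0.8,-4,0,0,0,-0.05])

```text
time_s: 62.48
tcp_pos: [0.5213, -0.2, 0.2283]
eef_rot: [0.702, 0.112, 0.695, -0.11]
contact_force: [1.3, 0.4, 0.2]
width: 0.999
```

move_arm(targets=[0.6,-4,0,0,0,-0.04,0.4,-3.6,0,0,0,0,0.3,-2.8,0,0,0,0,0,-1.8,0,0,0,0,0,-0.8,0,0,0,0])

```text
time_s: 62.9
tcp_pos: [0.5344, -0.3427, 0.2335]
eef_rot: [0.701, 0.128, 0.689, -0.129]
contact_force: [-0.5, 0.2, -0.4]
width: 1.0
```

move_arm(targets=[0,0,0,0,0,0,0,0,0,0,0,0,0,0,0,0,0,0,0,0,0,0,0,0,0,0,0,0,0,0])

```text
time_s: 63.32
tcp_pos: [0.5338, -0.3404, 0.2348]
eef_rot: [0.701, 0.128, 0.69, -0.128]
contact_force: [-0.6, 0.3, 0.9]
width: 1.001
```

Run:
```python
from h import *
to(.4575,-.402,.12,1.204)
im,d,i=snap('wrist','w6.png'); P=pts(d,i); np.savez('w6.npz',im=im,P=P,d=d)
z=P[...,2]
rects(P,(z>.046)&(z<.064)&(d>0)&(P[...,1]<-.27),200)
```

```text
t 63.32 tcp [ 0.5338 -0.3404  0.2348] jawang 1.2056 down [ 0.016 -0.003 -1.   ] w 1.001 q [-0.57  0.36  0.03  1.22  0.01 -0.21] F [-0.6  0.3  0.9] T [ 0.02  0.02 -0.  ]
shift cm [ -7.63  -6.16 -11.48] turn [ 0.003  0.016 -0.002]
[  11    0   87   96 3486] z 0.058 c [ 313.6 -534.7] size [71. 88.] ang 53.1
[211 108  56  52 975] z 0.055 c [ 456.8 -402.3] size [55. 53.] ang 69.0
[126 238  62  41 638] z 0.055 c [ 553.  -555.4] size [74.  7.] ang 32.3
[224 299  53  37 531] z 0.055 c [ 676.1 -488.2] size [82.  4.] ang 28.1
[379 328  39  22 369] z 0.055 c [ 776.9 -318.1] size [ 9. 56.] ang 1.2
```

View pics/w6.png

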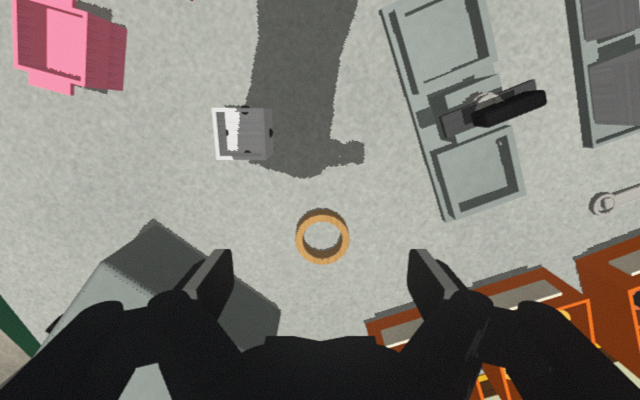

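The wrist view shows M3 standing free at (240,133) and the tape at (322,237). The jig pockets are empty at (440,30) and (480,175), and the keeper is unlocked. Going to M3.

move_arm(targets=[-0.8,-0.7,-0.8,0.003,0.008,0,-1.6,-1.3,-2,0,0.008,0,-1.9,-1.5,-2.8,0,0,0,-1.7,-1.3,-2.8,0,0,0,-0.9,-0.7,-1.8,0,0,0], jaw=-0.8)

```text
time_s: 63.78
tcp_pos: [0.4668, -0.395, 0.1343]
eef_rot: [0.699, 0.123, 0.693, -0.126]
contact_force: [-0.1, -0.1, -0.0]
width: 0.897
```

move_arm(targets=[-0.3,-0.3,-1,0,0,0,0,0,0,0,0,0,0,0,0,0,0,0,0,0,0,0,0,0,0,0,0,0,0,0])

```text
time_s: 64.2
tcp_pos: [0.4592, -0.3967, 0.1198]
eef_rot: [0.696, 0.125, 0.696, -0.125]
contact_force: [-0.6, -0.3, -0.3]
width: 0.902
```

Run:
```python
from h import *
to(.4568,-.4023,.033,1.204)
```

```text
t 64.2 tcp [ 0.4592 -0.3967  0.1198] jawang 1.2146 down [ 0.001 -0.001 -1.   ] w 0.902 q [-0.71  0.39 -0.2   0.98  0.   -0.36] F [-0.6 -0.3 -0.3] T [-0.01 -0.02 -0.01]
shift cm [-0.24 -0.56 -8.68] turn [ 0.001  0.001 -0.011]
```

move_arm(targets=[-0.1,-0.3,-0.8,0,0,-0.008,0,-0.1,-1.5,0,0,0,0,0,-1.6,0,0,0,0,0,-1,0,0,0,0,0,-0.2,0,0,0])

```text
time_s: 64.62
tcp_pos: [0.4648, -0.4032, 0.0723]
eef_rot: [0.7, 0.125, 0.691, -0.13]
contact_force: [0.0, 0.8, 0.9]
width: 0.898
```

Run:
```python
from h import *
to(.4568,-.4023,.033,1.204)
```

```text
t 64.62 tcp [ 0.4648 -0.4032  0.0723] jawang 1.2093 down [ 0.011 -0.009 -1.   ] w 0.898 q [-0.71  0.43 -0.25  0.87  0.   -0.35] F [0.  0.8 0.9] T [ 0.03 -0.01  0.01]
shift cm [-0.8   0.09 -3.93] turn [ 0.009  0.011 -0.005]
```

move_arm(targets=[-0.5,0.1,-0.6,0.008,0.01,-0.004,0,0,-1.1,0,0,0,0,0,-1.1,0,0,0,0,0,-0.7,0,0,0,0,0,-0.2,0,0,0])

```text
time_s: 65.03
tcp_pos: [0.4607, -0.4026, 0.0333]
eef_rot: [0.696, 0.128, 0.695, -0.129]
contact_force: [0.1, 0.4, -0.4]
width: 0.901
```

move_arm(targets=[0,0,0,0,0,0,0,0,0,0,0,0,0,0,0,0,0,0,0,0,0,0,0,0,0,0,0,0,0,0], jaw=1)

```text
time_s: 65.45
tcp_pos: [0.4607, -0.4028, 0.0331]
eef_rot: [0.696, 0.128, 0.695, -0.129]
contact_force: [-0.6, 0.4, -1.4]
width: 0.618
```

Run:
```python
from h import *
to(.4568,-.4023,.033,1.204)
```

```text
t 65.45 tcp [ 0.4607 -0.4028  0.0331] jawang 1.2053 down [ 0.002 -0.002 -1.   ] w 0.618 q [-0.72  0.48 -0.29  0.81 -0.   -0.35] F [-0.6  0.4 -1.4] T [ 0.01 -0.02  0.02]
shift cm [-0.39  0.05 -0.01] turn [ 0.002  0.002 -0.001]
```

move_arm(targets=[0,0,1,0,0,0,0,0,2.2,0,0,0.01,0,0,3.2,0,0,0.03,0.2,1,3.2,0,0,0.03,0.4,2,2.8,0,0,0.03])

```text
time_s: 65.87
tcp_pos: [0.4608, -0.3706, 0.1562]
eef_rot: [0.697, 0.095, 0.704, -0.092]
contact_force: [0.6, -0.5, -1.6]
width: 0.616
```

move_arm(targets=[0.5,3,2,0,0,0.03,0.6,3.8,0.8,0,0,0.03,0.6,4,0,0,0,0.03,0.6,4,0,0,0,0.03,0.6,4,0,0,0,0.03])

```text
time_s: 66.28
tcp_pos: [0.4943, -0.1835, 0.1997]
eef_rot: [0.709, 0.04, 0.703, -0.044]
contact_force: [0.6, 0.1, -0.9]
width: 0.617
```

move_arm(targets=[0.6,4,0,0,0,0.03,0.6,4,0,0,0,0.03,0.6,4,0,0,0,0.02,0.6,4,0,0,0,0.02,0.5,3.8,0,0,0,0])

```text
time_s: 66.7
tcp_pos: [0.5231, 0.0221, 0.2062]
eef_rot: [0.713, 0.002, 0.701, -0.007]
contact_force: [0.7, 0.2, -1.5]
width: 0.621
```

Run:
```python
from h import *
to(.536,.1407,.13,1.577)
```

```text
t 66.7 tcp [0.5231 0.0221 0.2062] jawang 1.5578 down [ 0.017 -0.006 -1.   ] w 0.621 q [ 0.05  0.17 -0.29  1.09 -0.01  0.06] F [ 0.7  0.2 -1.5] T [ 0.   -0.05 -0.01]
shift cm [ 1.29 11.86 -7.62] turn [0.006 0.017 0.019]
```

move_arm(targets=[0.4,3.5,0,0.003,0.008,0.008,0.3,2.8,-0.5,0.003,0.008,0.008,0.2,2,-1.2,0,0,0,0,1.3,-1.7,0,0,0,0,0.6,-1.5,0,0,0])

```text
time_s: 67.12
tcp_pos: [0.5352, 0.138, 0.1651]
eef_rot: [0.712, -0.003, 0.702, 0.007]
contact_force: [-0.9, -0.9, -1.3]
width: 0.619
```

move_arm(targets=[0,0,-1,0,0,0,0,0,-0.5,0,0,0,0,0,0,0,0,0,0,0,0,0,0,0,0,0,0,0,0,0])

```text
time_s: 67.53
tcp_pos: [0.5334, 0.1381, 0.1493]
eef_rot: [0.711, -0.004, 0.703, 0.007]
contact_force: [0.5, -0.6, -0.9]
width: 0.616
```

Run:
```python
from h import *
to(.536,.1407,.0375,1.577)
```

```text
t 67.53 tcp [0.5334 0.1381 0.1493] jawang 1.5863 down [ 0.011  0.005 -1.   ] w 0.616 q [ 0.25  0.26 -0.31  0.99  0.    0.24] F [ 0.5 -0.6 -0.9] T [-0.03  0.04 -0.02]
shift cm [  0.26   0.26 -11.18] turn [-0.005  0.011 -0.009]
```

move_arm(targets=[0.1,0.25,-0.8,-0.005,0.01,-0.008,0,0,-1.4,0,0,0,0,0,-1.2,0,0,0,0,0,-0.4,0,0,0,0,0,0,0,0,0])

```text
time_s: 67.95
tcp_pos: [0.5381, 0.139, 0.1129]
eef_rot: [0.709, -0.0, 0.705, 0.0]
contact_force: [-0.1, -0.7, -1.5]
width: 0.615
```

move_arm(targets=[0,0,0,0,0,0,0,0,0,0,0,0,0,0,0,0,0,0,0,0,0,0,0,0,0,0,0,0,0,0])

```text
time_s: 68.37
tcp_pos: [0.5395, 0.1389, 0.1148]
eef_rot: [0.71, 0.0, 0.704, -0.0]
contact_force: [-0.3, 0.3, -1.4]
width: 0.625
```

Run:
```python
from h import *
to(.536,.1407,.0375,1.577)
```

```text
t 68.37 tcp [0.5395 0.1389 0.1148] jawang 1.5701 down [ 0.008  0.001 -1.   ] w 0.625 q [ 0.25  0.3  -0.34  0.92 -0.    0.25] F [-0.3  0.3 -1.4] T [-0.03  0.    0.  ]
shift cm [-0.35  0.18 -7.73] turn [-0.001  0.008  0.007]
```

move_arm(targets=[-0.25,0.2,-0.8,0,0.008,0.006,0,0,-1.5,0,0,0,0,0,-1.3,0,0,0,0,0,-0.8,0,0,0,0,0,-0.3,0,0,0])

```text
time_s: 68.78
tcp_pos: [0.5383, 0.1421, 0.0672]
eef_rot: [0.708, -0.002, 0.706, 0.003]
contact_force: [0.5, -0.4, -1.0]
width: 0.621
```

Run:
```python
from h import *
to(.536,.1407,.0375,1.577)
```

```text
t 68.78 tcp [0.5383 0.1421 0.0672] jawang 1.5777 down [ 0.003  0.002 -1.   ] w 0.621 q [ 0.26  0.35 -0.39  0.82  0.    0.25] F [ 0.5 -0.4 -1. ] T [ 0.03  0.   -0.01]
shift cm [-0.23 -0.14 -2.97] turn [-0.002  0.003 -0.001]
```

Lowering, releasing and backing off high toward the jig side, then taking a final look.

move_arm(targets=[-0.1,-0.1,-0.8,0,0,0,0,0,-1,0,0,0,0,0,-0.7,0,0,0,0,0,-0.3,0,0,0,0,0,-0.1,0,0,0])

```text
time_s: 69.2
tcp_pos: [0.5373, 0.1413, 0.0363]
eef_rot: [0.708, -0.002, 0.706, 0.003]
contact_force: [-7.3, -1.3, 27.2]
width: 0.621
```

move_arm(targets=[0,0,-0.1,0,0,0,0,0,0,0,0,0,0,0,0,0,0,0,0,0,0,0,0,0,0,0,0,0,0,0])

```text
time_s: 69.62
tcp_pos: [0.5382, 0.1415, 0.0372]
eef_rot: [0.709, -0.002, 0.705, 0.004]
contact_force: [-0.4, -0.4, -1.3]
width: 0.617
```

move_arm(targets=[0,0,0,0,0,0,0,0,0,0,0,0,0,0,0,0,0,0,0,0,0,0,0,0,0,0,0,0,0,0], jaw=-0.7)

```text
time_s: 70.03
tcp_pos: [0.5388, 0.1416, 0.0372]
eef_rot: [0.709, -0.002, 0.705, 0.004]
contact_force: [-0.1, 0.9, -0.4]
width: 0.85
```

move_arm(targets=[0,0,1,0,0,0,0,0,2.5,0,0,0,0,0,3.5,0,0,0,0,0,4,0,0,0,1,0,4,0,0,0])

```text
time_s: 70.45
tcp_pos: [0.5385, 0.1393, 0.1849]
eef_rot: [0.702, -0.003, 0.712, 0.002]
contact_force: [1.4, -0.3, -0.1]
width: 0.85
```

move_arm(targets=[2,0,4,0,0,0,2.5,0,3,0,0,0,2,0,1.5,0,0,0,1,0,0,0,0,0,0,0,0,0,0,0])

```text
time_s: 70.87
tcp_pos: [0.6179, 0.1398, 0.2878]
eef_rot: [0.709, -0.002, 0.705, 0.004]
contact_force: [-0.2, 0.9, -0.6]
width: 0.855
```

move_arm(targets=[0,0,0,0,0,0,0,0,0,0,0,0,0,0,0,0,0,0,0,0,0,0,0,0,0,0,0,0,0,0])

```text
time_s: 71.28
tcp_pos: [0.6143, 0.1395, 0.2871]
eef_rot: [0.708, -0.002, 0.706, 0.004]
contact_force: [0.9, 0.7, -0.0]
width: 0.849
```

Run:
```python
from h import *
pose()
im,d,i=snap('wrist','w7.png'); P=pts(d,i)
z=P[...,2]
for a,b in((.05,.07),(.1,.13),(.009,.02)):
    print(a,b); rects(P,(z>a)&(z<b)&(d>0)&(P[...,0]<.66)&(P[...,0]>.3),200)
```

```text
t 71.28 tcp [0.6143 0.1395 0.2871] jawang 1.5793 down [ 0.002  0.002 -1.   ] w 0.849 q [0.22 0.36 0.14 1.35 0.   0.21] F [ 0.9  0.7 -0. ] T [-0.02  0.   -0.05]
0.05 0.07
[ 190    0   68   91 2377] z 0.063 c [469.4  30.8] size [69. 92.] ang 89.9
[393   8  40  41 684] z 0.055 c [446.9 244.4] size [40. 41.] ang 0.8
[297  11  48  56 903] z 0.059 c [459.2 140.2] size [54. 55.] ang 89.4
[389  71  37  36 513] z 0.055 c [511.3 244. ] size [39. 41.] ang 0.4
[ 39  72  55  12 526] z 0.057 c [ 503.5 -160.9] size [14. 58.] ang 0.8
[299  86  46  47 644] z 0.059 c [535.9 142. ] size [53. 54.] ang 0.5
[ 199   95   63   78 1820] z 0.063 c [566.6  31.2] size [92. 69.] ang 0.3
[ 552   96   88  115 1634] z 0.06 c [585.7 490.7] size [ 13. 157.] ang 65.0
[ 47 105  53  14 604] z 0.057 c [ 541.3 -160.5] size [15. 59.] ang 2.2
[496 122  33  45 422] z 0.06 c [573.8 375.1] size [21. 53.] ang 85.4
[384 132  35  32 427] z 0.055 c [581.  242.8] size [39. 41.] ang 0.7
[300 145  44  44 625] z 0.059 c [606.1 142.4] size [55. 54.] ang 0.3
0.1 0.13
[  0  84  60  17 917] z 0.119 c [ 522.8 -157.7] size [14. 49.] ang 1.7
[ 583  150   57   79 1705] z 0.114 c [616.2 474.2] size [13. 89.] ang 68.1
0.009 0.02
[  39    0   65   60 2974] z 0.011 c [ 441.9 -170.1] size [68. 60.] ang 2.0
[  50    0  101  195 3359] z 0.011 c [ 532.7 -160. ] size [248. 102.] ang 1.1
[209   0  69 175 904] z 0.013 c [515.9  30.8] size [218.  96.] ang 0.5
[368   0  66 175 934] z 0.013 c [513.4 244.1] size [ 69. 218.] ang 89.8
[288  13  13 173 605] z 0.013 c [530.3 105.1] size [220.  12.] ang 0.7
[343  13  11 173 594] z 0.013 c [529.4 177.6] size [220.  10.] ang 1.1
[531  64 109 137 880] z 0.015 c [564.8 502.5] size [ 11. 205.] ang 63.9
[  72  132   57   53 2317] z 0.011 c [ 603.5 -166.3] size [72. 61.] ang 2.8
```

View pics/w7.png

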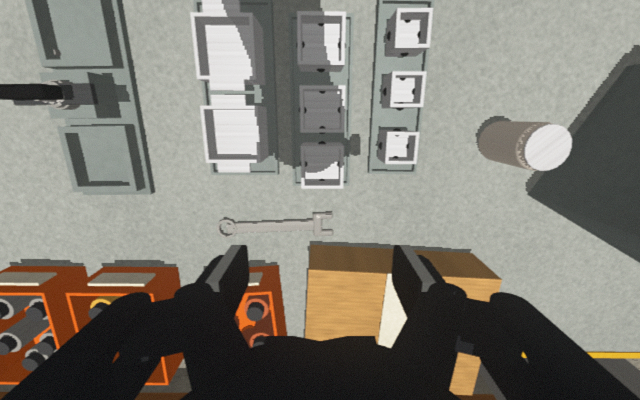

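The view shows all eight cups upright in the trays: large at (230,50) and (235,130), middle-sized in the column at x≈322, small in the column at x≈402. Their top heights of 63, 59 and 55 mm agree with standing on the tray floors. The wrench is untouched at (275,225).

```bash
python3 -c "
from h import *
print(manip.sign_off())"
```

```text
the job is handed in; nothing more can be done
None
```

I locked the stud and pulled S1, S2, M1 and M2 out of the large cups while it held them. I then unlocked it and sorted all eight cups into the three trays. The job is handed in at about 71 s of the 210 s allowed; `sign_off` gives no verdict.

- **Cups:** The last wrist picture showed every cup upright on its tray floor. Each was within about 76 mm along and 3 mm across its tray, against limits of 90 mm and 16 mm. The top heights of 63, 59 and 55 mm are what large, middle-sized and small cups standing on the floor should show.
- **Stud:** It was unlocked and up, with the handle about 1.7° off the world axis against the jig's 1.3° yaw, and its top about 120 mm above the bench.
- **Wrench, tape and cleaner:** I went near none of them. I did not measure whether they moved, but all three still stood where expected in the last pictures that show them.
- **Contact:** The wrist force reached about 27 N for a moment while M3 was set down, well under the limits. The gripper was open and clear of everything at the end.

No check failed or disagreed.

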